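# Nest the tub lids upside down on the lidded tub

### The arm

A 6-joint arm with a two-finger parallel gripper is mounted at the origin on the work surface. World frame = base frame: x ahead of the robot, y to its left, z up, the work surface at z = 0. Lengths are in m, angles in rad, forces in N, time in s.
With the tool pointing down it reaches from about 0.35 to 0.975 m from the base axis. Payload 4.9 kg.
Tool frame: the origin (TCP) lies on the centre line of the jaws, within the pads' length; the fingertips stand 14 mm ahead of it and the grasp point (between the pads) lies 5 mm behind it; y points along the fingers, z is the direction in which the jaws open and shut, and the axes are right-handed (so a half turn about y gives the same grasp; the last joint's range is limited). The gripper opens to 85 mm and grips with 20 to 120 N. Pads are 22 mm wide; open, the fingers measure 114 mm over their backs; the gripper's body (76 mm by 85 mm) begins 54 mm behind the grasp point. The pads swing forward as they close: fully open they stand 13 mm farther back than shut.
Start: joints at [-1.406, 0.053, 1.613, -0, 1.476, -0.119], TCP at [0.175, -0.6, 0.245] pointing down, gripper open.
Joint ranges: [-3.01, 3.01], [-1.01, 2.22], [0.06, 2.58], [-1.02, 4.17], [0.09, 2.62], [-3.14, 3.14]. Speed limits (rad/s): [2.57, 2.57, 3.14, 3.14, 3.14, 3.14].

### API

Orientations are given as a rotation vector (axis times angle).
In Python, from station import ctrl gives the robot as it stands.
- The arm moves only by the tool servo_tool, never from a script. Its arguments are lists of equal length, an entry for each row: "delta_pos": the shift along the tool's x, y, z in m, a list of three; "dr": the turn, a rotation vector about the tool's x, y, z in degrees, a list of three; "grip": the opening, from 0 (shut) to 1 (fully open). In form: {"delta_pos": [[x, y, z], ...], "dr": [[rx, ry, rz], ...], "grip": [grip, ...]}. A call has 1 to 5 rows; each row shifts and turns the pose as measured when the row begins, along the tool's axes as they then stand; what a row does not reach is not made up. A row lasts 1/8 s, in which the tool goes at most 62.5 mm and 10.7 degrees, less where a joint would pass 70% of its speed; a pose out of reach is approached as far as the arm can. A call is refused whole if a number of a shift passes 0.0625 or a number of a turn 10.7, either way. A call with a gripper value outside its range is refused whole. The fingers move at their own pace and stop on an object; "grip_force" is the grip in N (left out, the last holds). Time passes only in rows, so rows that do not move let the fingers close. It gives the time, the measured TCP pose, the force and the opening at its end, in the units of the state.
- ctrl.get_obs(): the state, without advancing time (a new reading comes with each control period).
- ctrl.get_image(name): name is "scene" or "top"; returns the picture (400x640x3 uint8, red, green, blue); there is no depth.
- ctrl.camera_params(name): a dict with "fovy" (degrees; the focal length in pixels is half the picture's height over the tangent of half this angle, whatever the lens; pixels are square), "cx", "cy" (the principal point, pixels), "k1" (the pictures are not rectified: a ray, as slopes to the right and down, at radius r is drawn at 1 + k1 r^2 times it, then the intrinsics apply), "eye" and "rotation" of the camera in the world. Camera axes: x right, y down, z forward; pixel columns grow to the right and rows downward; lengths in m; the calibration is good to about 2 mm. A picture is of the moment at which its call begins. camera_params takes no time and is no camera call.
- ctrl.finish_job(): hands the job in, once; it reports no verdict.
Trained networks look in the newest picture that a camera, given by its name, has taken for a name from the list of things; names that differ only in an ending like _2 or _b are one class to them, and where a whole thing is asked for, a point or a joint stands for the part that bears it (a point fixed in the world has none). Each returns a list of dicts, best first, with "score" (0 to 1); they miss things now and then, are a little off and sometimes report something else, mostly with a low value. They report only what shows in the picture. A call takes as long as a camera call.
- ctrl.masks_of(camera, label): "pixels" (400x640 bool, what is visible of it) and "extent" ([left, top, right, bottom] in pixels, round what is visible of it).
The state is a dict: "t": time; "q": joint angles; "dq": joint speeds; "effort": joint torques, N m; "tool_pos": TCP position; "tool_rot": TCP orientation; "contact_force": force on the tool from outside, world axes, zero at the start; "wrist_torque": the same for the moment, N m; "opening": finger opening in m.
Only numpy, scipy, OpenCV 4.12 (cv2) and the standard library are available. Lean on these libraries where they do the work, as an engineer would, in place of code of your own. Each camera call takes 0.05 s, during which the arm holds its last target.

### The job

Clear the bench before the brittle is cut: stack the red-, green- and yellow-rimmed lids upside down on the grey-rimmed lid that already sits upside down on the steel tub, in any order, so that each lid's dome cups level and fully home inside the one below. Lower each lid gently rather than dropping it, keep the grey lid seated on its tub, and leave everything else standing where it is.

Things in the scene. Friction and masses are not known exactly. Their poses are not given: they have to be found in the camera images.
- tub: open round steel tub, dark, upright, fixed to the bench; origin at the centre of its foot. 153 across (158 at the rolled edge), mouth 144 across, 80 high. The grey-rimmed lid sits upside down in its mouth
- tub_mouth (a point): centre of the tub's mouth, 80 above its foot. The stack grows here: grey lid's mouth plane 22 above this point, and 22 more for each lid nested level in the one below; each rests with its dome on the rim below, which guides it home from about 4 off-centre, its knob 4 clear of the dome below
- lid_grey: domed steel lid with grey silicone rim band, 0.24 kg, loose, sitting level upside down on the tub, dome hanging inside; bottom of the stack, its z up, mouth plane 102 above the bench. Origin: centre of the open mouth, in the rim plane. z: its axis, out of the open side, away from the knob. Sizes: see lid_red
- lid_red: red-banded domed lid; starts lolling like lid_green. Origin and axes as there. All four lids are alike, rigid: rim band 160 outside, 144 inside (8 thick), 18 high, sides parallel to the axis; then a spherical steel dome, outer radius 102, 151 wide at the band, crown 52 below the mouth plane; black knob 27 wide ending 67 below it. Empty inside to 26 below the mouth plane up to 55 from the axis. 
- lid_green: domed steel lid with green silicone rim band, 0.18 to 0.30 kg, loose. Starts upside down on the bench, propped on knob and rim edge: z leans 35 degrees from vertical, towards the robot or to either side, not away; mouth centre 60, top of rim 105 above the bench. Origin: centre of the open mouth, in the rim plane. z: its axis, out of the open side, away from the knob. Sizes: see lid_red
- lid_yellow: domed steel lid with yellow silicone rim band, 0.18 to 0.30 kg, loose. Starts upside down on the bench, propped on knob and rim edge: z leans 35 degrees from vertical, towards the robot or to either side, not away; mouth centre 60, top of rim 105 above the bench. Origin: centre of the open mouth, in the rim plane. z: its axis, out of the open side, away from the knob. Sizes: see lid_red
- open_tub: bystander: a second tub of the same kind without a lid, standing fixed: 158 across, 80 high; origin at the centre of its foot
- spray: bystander: upright spray bottle, body 62 across, 203 high with its head, head reaching 49 to its -x and 19 to its +x; origin at the centre of its foot
- jar: bystander: upright amber jar, 68 across, 95 high; origin at the centre of its foot
- can: bystander: upright yellow can, 74 across, 110 high; origin at the centre of its foot
- tape: bystander: roll of packing tape lying flat, 100 across, 45 high; origin at the centre of its underside
- brittle: fixed, at the left side of the bench: block of peanut brittle 200 x 200 on a board 300 (x) x 280 (y), 186 high with the wooden guide on top; origin at the centre of the board's underside
- scale: fixed, at the right side of the bench: kitchen scale 240 (x) x 200 (y), 63 high; origin at the centre of its underside

How it is judged:
By the outcome, as a careful person would: the job done as asked, in the order asked, and still so for the second after the job is handed in, with the robot touching nothing.
It also fails if it takes over 69 s, if anything falls off the work surface, if the arm or the gripper's body presses on something with over 40 N, if the wrist force passes 120 N, or if a joint passes its speed limit or range.

## Working session

There is one attempt and no reset: what is moved stays moved. The work goes in short steps, Python scripts to look and compute and a tool call to move; the robot and the scene stay as the last step left them, time stands still between calls to the robot, and variables do not carry over. Pictures are saved under pics/ and viewed, and the job is handed in when it is done.

Besides the shell and the picture viewer there is one more tool, called after "Call:" as name(argument=value, ...) on one line, values as JSON. servo_tool: Moves the arm, as the interface text tells. Its arguments: {"type":"object","properties":{"delta_pos":{"type":"array","items":{"type":"array","items":{"type":"number"}}},"dr":{"type":"array","items":{"type":"array","items":{"type":"number"}}},"grip":{"type":"array","items":{"type":"number"}},"grip_force":{"type":"number"}},"required":["delta_pos","dr","grip"]}

```bash
mkdir -p pics; ls; python3 - <<'E'
from station import ctrl
import cv2
o=ctrl.get_obs();print(o)
for n in("scene","top"):
    im=ctrl.get_image(n);cv2.imwrite(f"pics/{n}0.png",im[:,:,::-1]);print(n,ctrl.camera_params(n))
E
```

```text
pics
{'t': 0.0, 'q': array([-1.40600101e+00,  5.33496358e-02,  1.61430961e+00,  4.03381828e-05,
        1.47601109e+00, -1.19016830e-01]), 'dq': array([ 0.00295592,  0.00030182,  0.00083742, -0.00078772, -0.00071025,
        0.00147224]), 'effort': array([ 3.36509904e-03, -3.93684912e+01, -3.70171773e+01,  7.26807116e-05,
        7.09993605e-03,  8.86109149e-06]), 'tool_pos': array([ 0.17491186, -0.59939795,  0.24405815]), 'tool_rot': array([-0.29562939,  2.0714186 , -2.06707491]), 'contact_force': array([ 0.97168345, -0.41144977, -0.09272097]), 'wrist_torque': array([-0.06345694,  0.04612723,  0.02889977]), 'opening': 0.08536589427555649}
scene {'fovy': 42.52835404807556, 'cx': 320.6730471765241, 'cy': 203.4552640647723, 'k1': -0.11881474052718888, 'eye': array([ 1.80594628, -0.2163918 ,  1.14118971]), 'rotation': array([-1.84723468, -1.52405182,  0.70714036])}
top {'fovy': 54.26821706123563, 'cx': 318.4087944843661, 'cy': 200.6399762274798, 'k1': -0.07251283722082906, 'eye': array([ 0.44190066, -0.00919729,  1.43734383]), 'rotation': array([-2.14399431,  2.12510585, -0.15960544])}
```

View pics/scene0.png

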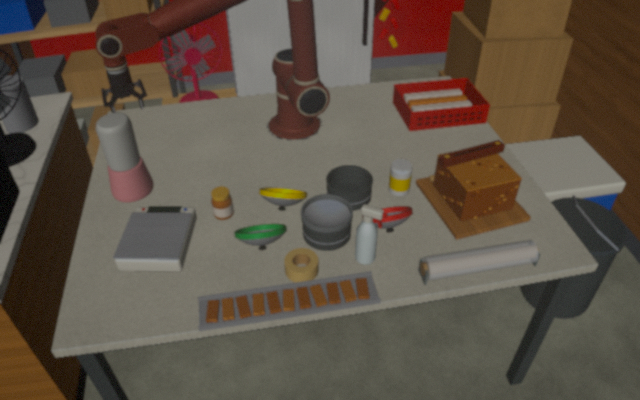

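View pics/top0.png

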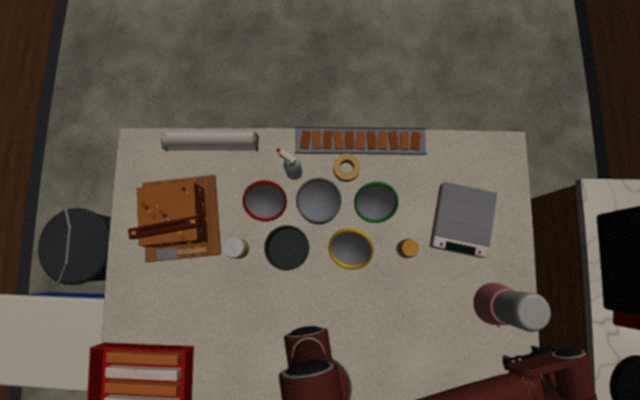

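The top view shows grey lid on its tub at (318,200), red at (265,200), green (376,201), yellow (351,248), and the open tub at (287,247). The spray stands close to the stack at (290,163). Next I fit the poses.

```bash
cat > h.py <<'E'
from station import ctrl
import numpy as np, cv2
from scipy.spatial.transform import Rotation as R
from scipy.optimize import minimize
P={n:ctrl.camera_params(n) for n in("scene","top")}
def proj(n,X):
    p=P[n];c=(np.atleast_2d(X)-p["eye"])@R.from_rotvec(p["rotation"]).as_matrix()
    s=c[:,:2]/c[:,2:];r2=(s**2).sum(1,keepdims=True);s=s*(1+p["k1"]*r2)
    f=200/np.tan(np.radians(p["fovy"]/2));return s*f+[p["cx"],p["cy"]]
def ray(n,uv):
    p=P[n];f=200/np.tan(np.radians(p["fovy"]/2));d=(np.array(uv,float)-[p["cx"],p["cy"]])/f
    s=d.copy()
    for _ in range(20): s=d/(1+p["k1"]*(s@s))
    return p["eye"],R.from_rotvec(p["rotation"]).apply([*s,1.])
def atz(n,uv,z):
    e,d=ray(n,uv);return e+d*(z-e[2])/d[2]
a=np.linspace(0,2*np.pi,72,endpoint=False)
def ring(r,z): return np.c_[r*np.cos(a),r*np.sin(a),0*a+z]
LID=np.vstack([ring(.080,0),ring(.080,-.018)]+[ring(r,-(.052-.102+np.sqrt(.102**2-r*r))) for r in(.075,.06,.045,.03)]+[ring(.0135,-.067),ring(.0135,-.052)])
def lidR(az,tilt=np.radians(35)):  # z leans towards azimuth az
    return R.from_rotvec(tilt*np.array([-np.sin(az),np.cos(az),0]))
def sil(n,X,S=4):
    m=np.zeros((400*S,640*S),np.uint8);h=cv2.convexHull(((proj(n,X)+.5)*S).astype(np.float32)).astype(np.int32)
    cv2.fillConvexPoly(m,h,1);return cv2.resize(m.astype(np.float32),(640,400),interpolation=cv2.INTER_AREA)
E
cat > m.py <<'E'
from h import *
ims={}
out={}
for n in("scene","top"):
    ims[n]=ctrl.get_image(n)
    for l in("lid_red","lid_green","lid_yellow","lid_grey","spray","jar","can","tape","open_tub"):
        r=ctrl.masks_of(n,l)
        for q in r[:3]: print(n,l,round(q["score"],2),q["extent"],q["pixels"].sum())
        if r: out[n+"-"+l]=r[0]["pixels"]
np.savez("masks.npz",**out)
E
python3 m.py
```

```text
scene lid_red 0.9 [375.6, 207.9, 407.3, 232.8] 526
scene lid_green 0.73 [237.4, 224.1, 284.8, 249.0] 837
scene lid_yellow 0.74 [256.7, 187.9, 308.2, 210.9] 702
scene lid_yellow 0.74 [212.0, 186.4, 234.2, 221.3] 605
scene lid_grey 0.94 [299.1, 194.6, 350.3, 231.9] 1531
scene spray 0.85 [352.9, 204.4, 385.4, 263.3] 1050
scene jar 0.83 [212.1, 188.2, 236.6, 218.4] 613
scene jar 0.65 [259.6, 188.5, 306.4, 210.2] 674
scene can 0.79 [389.2, 158.2, 413.5, 195.1] 763
scene tape 0.71 [285.3, 244.1, 321.0, 282.1] 1021
scene open_tub 0.79 [327.2, 166.5, 372.1, 210.1] 1481
top lid_red 0.65 [242.0, 179.3, 288.0, 222.1] 1477
top lid_green 0.87 [348.7, 179.7, 396.9, 221.9] 1526
top lid_yellow 0.9 [327.1, 227.4, 373.9, 270.8] 1503
top lid_grey 0.81 [297.4, 176.8, 341.8, 223.0] 1682
top spray 0.59 [281.3, 149.8, 302.1, 179.3] 360
top spray 0.34 [330.0, 153.3, 364.2, 184.4] 588
top spray 0.31 [328.7, 225.8, 373.2, 268.9] 1488
top jar 0.83 [399.1, 241.7, 418.9, 255.5] 286
top can 0.9 [222.2, 233.9, 250.8, 258.1] 470
top tape 0.94 [331.9, 154.8, 361.2, 184.0] 601
top tape 0.26 [278.0, 148.3, 300.7, 179.8] 415
top open_tub 0.87 [263.0, 224.7, 309.2, 272.8] 1643
top open_tub 0.19 [348.8, 182.5, 400.9, 223.3] 1560
```

```bash
cat > fit.py <<'E'
from h import *
M=np.load("masks.npz")
occ=cv2.dilate(M["scene-spray"].astype(np.uint8),np.ones((5,5)))>0
res={}
for l in("red","green","yellow"):
    ms={n:M[f"{n}-lid_{l}"].astype(np.float32) for n in("scene","top")}
    ys,xs=np.nonzero(ms["top"]);c=atz("top",[xs.mean(),ys.mean()],.06)
    def cost(v,only=None):
        X=lidR(v[2]).apply(LID)+[v[0],v[1],.060];t=0
        for n in ms:
            d=abs(sil(n,X)-ms[n])
            if n=="scene" and l=="red": d[occ]=0
            t+=d.sum()
        return t
    L=[]
    for az in np.arange(0,2*np.pi,np.pi/6):
        r=minimize(cost,[c[0],c[1],az],method="Nelder-Mead",options=dict(initial_simplex=[[c[0],c[1],az],[c[0]+.02,c[1],az],[c[0],c[1]+.02,az],[c[0],c[1],az+.4]],xatol=2e-4,fatol=.5))
        L.append((r.fun,r.x))
    L.sort(key=lambda q:q[0])
    for f,x in L[:4]: print(l,round(f,1),x[:2].round(4),np.degrees(x[2]).round(1)%360)
    res[l]=L[0][1]
ms=M["top-lid_grey"].astype(np.float32)
f=lambda v:abs(sil("top",ring(.08,0)+[v[0],v[1],.102])-ms).sum()
ys,xs=np.nonzero(ms);c=atz("top",[xs.mean(),ys.mean()],.1)
r=minimize(f,c[:2],method="Nelder-Mead",options=dict(initial_simplex=[c[:2],c[:2]+[.01,0],c[:2]+[0,.01]]));print("grey",r.x,r.fun)
ms2=M["scene-lid_grey"].astype(np.float32)
f2=lambda v:f(v)+abs(sil("scene",np.vstack([ring(.08,0),ring(.08,-.018)])+[v[0],v[1],.102])-ms2).sum()
r=minimize(f2,c[:2],method="Nelder-Mead",options=dict(initial_simplex=[c[:2],c[:2]+[.01,0],c[:2]+[0,.01]]));print("grey both",r.x,r.fun)
res["grey"]=r.x
np.savez("fit.npz",**res)
for n,sc in(("top",1),("scene",1)):
    im=ctrl.get_image(n)[:,:,::-1].copy();im=cv2.resize(im,None,fx=4,fy=4,interpolation=cv2.INTER_CUBIC)
    for l in("red","green","yellow"):
        v=res[l]
        for rr,z,col in((.08,0,(255,255,255)),(.072,0,(255,0,255)),(.0135,-.067,(0,0,0))):
            p=proj(n,lidR(v[2]).apply(ring(rr,z))+[v[0],v[1],.06]);cv2.polylines(im,[((p+.5)*4).astype(int)],True,col,1)
    for rr,z,col in((.08,.102,(255,255,255)),(.072,.102,(255,0,255))):
        cv2.polylines(im,[((proj(n,ring(rr,z)+[*res["grey"],0])+.5)*4).astype(int)],True,col,1)
    im=im[560:1120,920:1640] if n=="top" else im[640:1120,880:1680]
    cv2.imwrite(f"pics/fit_{n}.png",im)
E
python3 fit.py
```

```text
red 137.6 [0.6562 0.1985] 185.5
red 137.7 [0.656  0.1982] 183.9
red 137.7 [0.656  0.1986] 185.1
red 137.8 [0.6561 0.1986] 184.5
green 180.1 [ 0.6552 -0.2008] 177.5
green 181.0 [ 0.6549 -0.2009] 178.8
green 181.1 [ 0.6547 -0.2007] 179.2
green 181.2 [ 0.655  -0.2009] 178.7
yellow 131.8 [ 0.4865 -0.1074] 160.1
yellow 132.9 [ 0.4866 -0.1078] 161.6
yellow 133.2 [ 0.4868 -0.1079] 161.1
yellow 133.2 [ 0.4866 -0.1078] 160.3
grey [0.65718399 0.00440893] 56.8125
grey both [0.65723842 0.0049009 ] 210.0
```

```bash
python3 - <<'E'
from h import *
M=np.load("masks.npz")
for l,z in(("spray",.1),("jar",.095),("can",.11),("tape",.045),("open_tub",.08)):
    ys,xs=np.nonzero(M["top-"+l]);print(l,atz("top",[xs.mean(),ys.mean()],z).round(3))
E
```

```text
spray [0.782 0.101 0.1  ]
jar [ 0.494 -0.301  0.095]
can [0.489 0.284 0.11 ]
tape [ 0.79  -0.098  0.045]
open_tub [0.494 0.116 0.08 ]
```

View pics/fit_top.png

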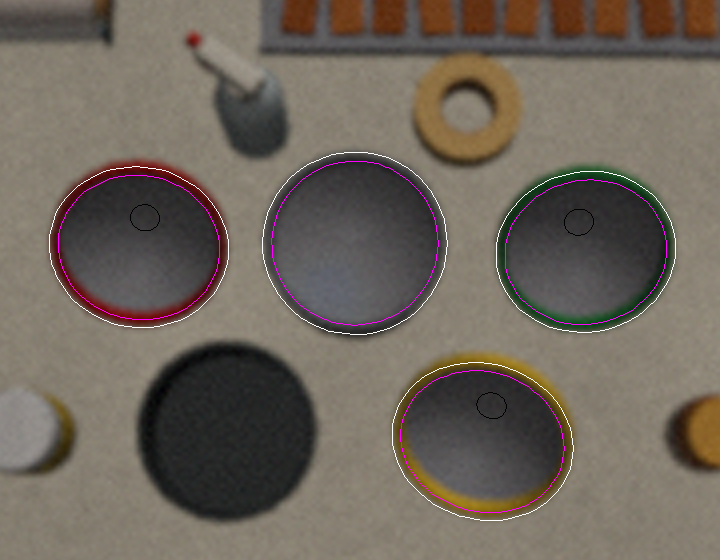

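View pics/fit_scene.png

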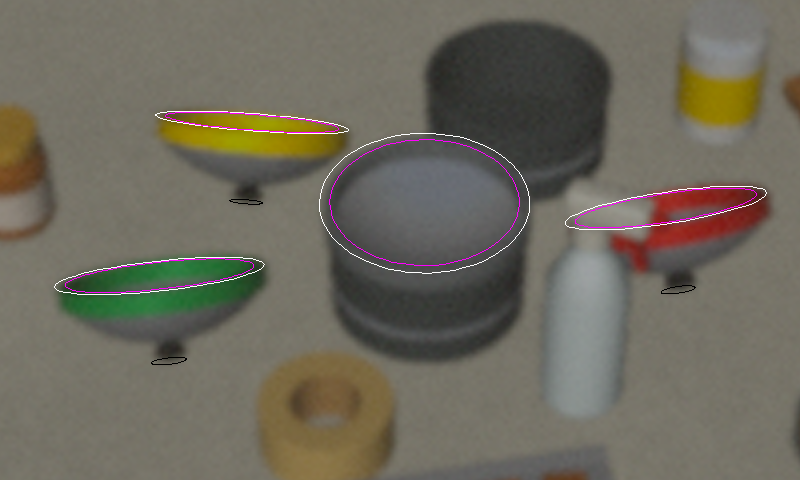

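```bash
cat > fit2.py <<'E'
from h import *
M=np.load("masks.npz");F=dict(np.load("fit.npz"))
ims={n:cv2.GaussianBlur(ctrl.get_image(n),(3,3),0).astype(float) for n in("scene","top")}
occ=cv2.dilate(M["scene-spray"].astype(np.uint8),np.ones((5,5)))>0
def band(n,T):
    S=4;def_=lambda X:cv2.fillConvexPoly(np.zeros((1600,2560),np.uint8),cv2.convexHull(((proj(n,T(X))+.5)*S).astype(np.float32)).astype(np.int32),1)
    o=def_(np.vstack([ring(.08,0),ring(.08,-.018)]));i=def_(ring(.072,0))&def_(ring(.072,-.018))
    return cv2.resize((o&~i&1).astype(np.float32),(640,400),interpolation=cv2.INTER_AREA)
for l in("red","green","yellow"):
    v0=F[l];C={}
    for n in ims:
        r,g,b=ims[n].transpose(2,0,1);s=(r+g+b)+20
        c={"red":(r-np.maximum(g,b))/s,"green":(g-np.maximum(r,b))/s,"yellow":(np.minimum(r,g)-b)/s}[l]
        roi=cv2.dilate((sil(n,lidR(v0[2]).apply(LID)+[v0[0],v0[1],.06])>0).astype(np.uint8),np.ones((9,9)))>0
        th={"red":.15,"green":.10,"yellow":.13}[l]
        C[n]=((c>th)&roi).astype(np.float32);C[n+"r"]=roi
        print(l,n,int(C[n].sum()),c[roi].max().round(2))
    def cost(v,ns=("scene","top")):
        t=0
        for n in ns:
            d=abs(band(n,lambda X:lidR(v[2]).apply(X)+[v[0],v[1],.06])-C[n])
            if n=="scene" and l=="red": d[occ]=0
            t+=d.sum()
        return t
    for ns in(("scene","top"),("top",),("scene",)):
        best=None
        for da in(-.5,-.25,0,.25,.5):
            s=np.array(v0)+[0,0,da]
            r=minimize(cost,s,args=(ns,),method="Nelder-Mead",options=dict(initial_simplex=[s,s+[.01,0,0],s+[0,.01,0],s+[0,0,.2]],xatol=2e-4,fatol=.3))
            if best is None or r.fun<best.fun:best=r
        print(l,ns,best.fun.round(1),best.x[:2].round(4),np.degrees(best.x[2]).round(1))
        if len(ns)==2:F[l]=best.x
np.savez("fit2.npz",**F)
for n in("top","scene"):
    im=cv2.resize(ctrl.get_image(n)[:,:,::-1],None,fx=4,fy=4,interpolation=cv2.INTER_CUBIC)
    for l in("red","green","yellow"):
        v=F[l]
        for rr,z,col in((.08,0,(255,255,255)),(.072,0,(255,0,255)),(.0135,-.06,(0,0,0))):
            p=proj(n,lidR(v[2]).apply(ring(rr,z))+[v[0],v[1],.06]);cv2.polylines(im,[((p+.5)*4).astype(int)],True,col,1)
    for rr,z,col in((.08,.102,(255,255,255)),(.072,.102,(255,0,255))):
        cv2.polylines(im,[((proj(n,ring(rr,z)+[*F["grey"],0])+.5)*4).astype(int)],True,col,1)
    im=im[560:1120,920:1640] if n=="top" else im[640:1120,880:1680]
    cv2.imwrite(f"pics/fit2_{n}.png",im)
E
python3 fit2.py
```

```text
red scene 404 0.49
red top 398 0.52
red ('scene', 'top') 166.2 [0.6558 0.1991] 183.7
red ('top',) 122.2 [0.6559 0.1996] 180.6
red ('scene',) 33.1 [0.657  0.1961] 186.1
green scene 554 0.27
green top 312 0.26
green ('scene', 'top') 258.9 [ 0.6544 -0.2013] 179.6
green ('top',) 168.9 [ 0.6539 -0.2011] 178.9
green ('scene',) 84.9 [ 0.6548 -0.2   ] 179.9
yellow scene 445 0.47
yellow top 429 0.3
yellow ('scene', 'top') 162.5 [ 0.4876 -0.1075] 160.5
yellow ('top',) 113.6 [ 0.4876 -0.1074] 159.8
yellow ('scene',) 46.1 [ 0.4877 -0.1067] 160.9
```

View pics/fit2_top.png

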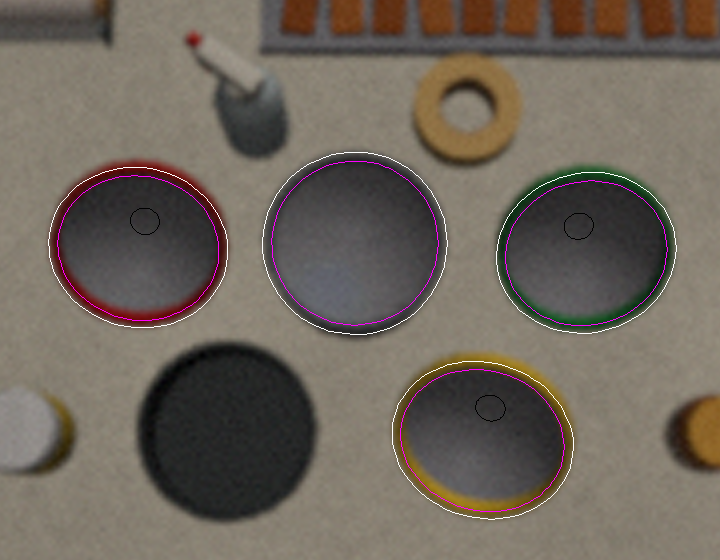

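View pics/fit2_scene.png

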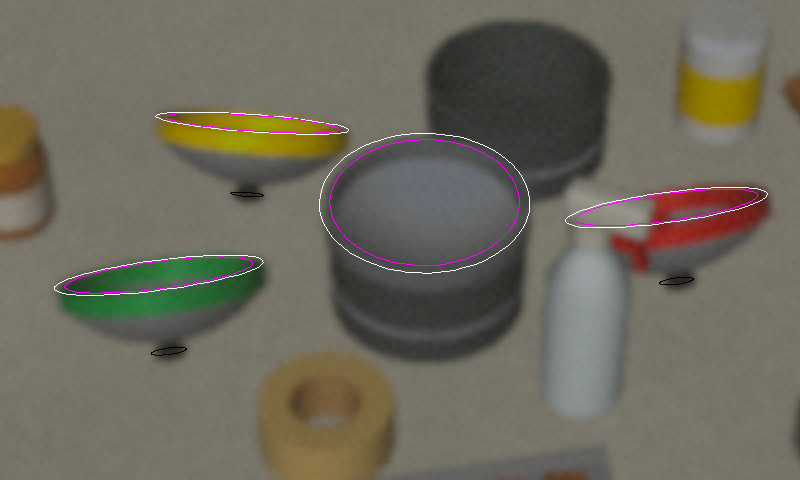

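```bash
cat >> h.py <<'E'
def cur():
    o=ctrl.get_obs();return np.array(o["tool_pos"]),R.from_rotvec(o["tool_rot"]),o
def toolR(down,zax): # y along down, z along zax
    y=np.array(down)/np.linalg.norm(down);z=np.array(zax,float);z-=y*(z@y);z/=np.linalg.norm(z)
    return R.from_matrix(np.c_[np.cross(y,z),y,z])
def plan(pt,Rt,N=None,vmax=.06,wmax=10.4):
    p,r,o=cur();rel=(r.inv()*Rt).as_rotvec(degrees=True)
    d=np.linalg.norm(np.array(pt)-p);n=N or max(1,int(np.ceil(max(d/vmax,np.linalg.norm(rel)/wmax))))
    print("dist",d.round(4),"ang",np.linalg.norm(rel).round(1),"rows",n,"t",round(o["t"],2),"F",np.round(o["contact_force"],1),"open",round(o["opening"],4))
    P_=[];D_=[];pp,rr=p,r
    for i in range(1,n+1):
        q=p+(np.array(pt)-p)*i/n; R_=r*R.from_rotvec(rel*i/n,degrees=True)
        dp=np.round(rr.inv().apply(q-pp),3 if d>.02 else 4);dr=np.round((rr.inv()*R_).as_rotvec(degrees=True),1)
        P_.append(dp.tolist());D_.append(dr.tolist())
        pp=pp+rr.apply(dp);rr=rr*R.from_rotvec(dr,degrees=True)
    for i in range(0,n,5): print(P_[i:i+5],D_[i:i+5])
F=dict(np.load("fit2.npz"))
def grasp(l,sgn,depth=.001,back=0.):
    v=F[l];L=lidR(v[2]);z=L.apply([0,0,1]);h=L.apply([-np.cos(v[2]),-np.sin(v[2]),0])  # towards high rim
    p=np.array([v[0],v[1],.06])+h*.076-z*depth+z*back
    return p,toolR(-z,sgn*h),h,z
E
python3 - <<'E'
from h import *
p,r,o=cur();print(r.as_matrix().round(3))
for l in("yellow","green","red"):
    for s in(1,-1):
        P_,Rt,h,z=grasp(l,s,back=.09);print(l,s,P_.round(3),h.round(2),np.degrees((r.inv()*Rt).magnitude()).round(1))
E
```

```text
[[-0.96 -0.    0.28]
 [-0.28 -0.   -0.96]
 [ 0.   -1.    0.  ]]
yellow 1 [ 0.498 -0.111  0.176] [ 0.77 -0.27  0.57] 63.8
yellow -1 [ 0.498 -0.111  0.176] [ 0.77 -0.27  0.57] 128.5
green 1 [ 0.666 -0.201  0.176] [ 0.82 -0.01  0.57] 80.2
green -1 [ 0.666 -0.201  0.176] [ 0.82 -0.01  0.57] 110.5
red 1 [0.667 0.2   0.176] [0.82 0.05 0.57] 83.8
red -1 [0.667 0.2   0.176] [0.82 0.05 0.57] 106.8
```

```bash
python3 - <<'E'
from h import *
print("foot",atz("scene",(133,196),0),"top at", [ (z,atz("scene",(117,120),z).round(3),atz("top",(525,310),z).round(3)) for z in(.1,.2,.25,.3,.35,.4)])
print("jar/scale", atz("top",(500,305),.1))
P_,Rt,h,z=grasp("green",1,back=.06)
p,r,o=cur();plan([.30,-.50,.45],r)
E
```

```text
foot [ 0.34045816 -0.62540005  0.        ] top at [(0.1, array([-0.029, -0.699,  0.1  ]), array([ 0.285, -0.701,  0.1  ])), (0.2, array([ 0.148, -0.653,  0.2  ]), array([ 0.297, -0.649,  0.2  ])), (0.25, array([ 0.236, -0.63 ,  0.25 ]), array([ 0.303, -0.623,  0.25 ])), (0.3, array([ 0.324, -0.606,  0.3  ]), array([ 0.309, -0.597,  0.3  ])), (0.35, array([ 0.412, -0.583,  0.35 ]), array([ 0.315, -0.572,  0.35 ])), (0.4, array([ 0.5 , -0.56,  0.4 ]), array([ 0.32 , -0.546,  0.4  ]))]
jar/scale [ 0.30286097 -0.61395009  0.1       ]
dist 0.2599 ang 0.0 rows 5 t 1.4 F [-1.2  0.9  0.3] open 0.0854
[[-0.03, -0.041, -0.012], [-0.029, -0.041, -0.012], [-0.03, -0.041, -0.013], [-0.029, -0.041, -0.012], [-0.03, -0.041, -0.012]] [[0.0, 0.0, 0.0], [0.0, 0.0, 0.0], [0.0, 0.0, 0.0], [0.0, 0.0, 0.0], [0.0, 0.0, 0.0]]
```

```bash
python3 - <<'E'
from h import *
p,r,o=cur();plan([.2,-.43,.42],r,vmax=.058)
E
```

```text
dist 0.245 ang 0.0 rows 5 t 1.4 F [-1.2  0.9  0.3] open 0.0854
[[-0.014, -0.035, -0.031], [-0.015, -0.035, -0.031], [-0.014, -0.035, -0.032], [-0.014, -0.035, -0.031], [-0.015, -0.035, -0.031]] [[0.0, 0.0, 0.0], [0.0, 0.0, 0.0], [0.0, 0.0, 0.0], [0.0, 0.0, 0.0], [0.0, 0.0, 0.0]]
```

Call:
servo_tool(delta_pos=[[-0.014, -0.035, -0.031], [-0.014, -0.035, -0.031], [-0.014, -0.035, -0.031], [-0.014, -0.035, -0.031], [-0.014, -0.035, -0.031]], dr=[[0, 0, 0], [0, 0, 0], [0, 0, 0], [0, 0, 0], [0, 0, 0]], grip=[0.5, 0.5, 0.5, 0.5, 0.5], grip_force=60)

```text
t: 2.02
tool_pos: [0.1986, -0.4273, 0.4207]
tool_rot: [-0.294, 2.081, -2.061]
contact_force: [0.4, -0.5, -0.3]
opening: 0.0426
```

```bash
python3 - <<'E'
from h import *
P_,Rt,h,z=grasp("green",1,back=.07);print(P_)
plan([.6,-.2,.32],Rt,vmax=.055,wmax=9.5)
E
```

```text
[ 0.67703725 -0.20148456  0.1601133 ]
dist 0.4722 ang 80.5 rows 9 t 2.02 F [ 0.4 -0.5 -0.3] open 0.0426
[[-0.05, 0.011, -0.012], [-0.05, 0.013, -0.005], [-0.051, 0.015, 0.0], [-0.049, 0.018, 0.007], [-0.047, 0.02, 0.012]] [[3.4, -7.9, 2.4], [3.4, -7.9, 2.5], [3.3, -7.9, 2.5], [3.4, -8.0, 2.4], [3.4, -7.9, 2.4]]
[[-0.044, 0.022, 0.017], [-0.04, 0.026, 0.021], [-0.036, 0.029, 0.026], [-0.031, 0.032, 0.028]] [[3.4, -7.9, 2.5], [3.4, -7.9, 2.4], [3.4, -7.9, 2.5], [3.3, -7.9, 2.4]]
```

Call:
servo_tool(delta_pos=[[-0.05, 0.011, -0.012], [-0.05, 0.013, -0.005], [-0.05, 0.015, 0.0], [-0.05, 0.018, 0.007], [-0.047, 0.02, 0.012]], dr=[[3.4, -7.9, 2.4], [3.4, -7.9, 2.4], [3.4, -7.9, 2.4], [3.4, -7.9, 2.4], [3.4, -7.9, 2.4]], grip=[0.5, 0.5, 0.5, 0.5, 0.5])

```text
t: 2.65
tool_pos: [0.427, -0.2971, 0.3721]
tool_rot: [-0.609, 1.286, -1.771]
contact_force: [0.4, -0.6, -0.2]
opening: 0.0429
```

Call:
servo_tool(delta_pos=[[-0.044, 0.022, 0.017], [-0.04, 0.026, 0.021], [-0.036, 0.029, 0.026], [-0.03, 0.032, 0.028]], dr=[[3.4, -7.9, 2.4], [3.4, -7.9, 2.4], [3.4, -7.9, 2.4], [3.4, -7.9, 2.4]], grip=[0.5, 0.5, 0.5, 0.5])

```text
t: 3.15
tool_pos: [0.6091, -0.1896, 0.3281]
tool_rot: [-0.765, 0.691, -1.439]
contact_force: [0.7, -0.5, 0.7]
opening: 0.0425
```

```bash
python3 - <<'E'
from h import *
P_,Rt,h,z=grasp("green",1,back=.05);print(P_)
plan(P_,Rt,vmax=.055,wmax=9.5)
E
```

```text
[ 0.68850854 -0.20155836  0.14373026]
dist 0.2011 ang 3.2 rows 4 t 3.15 F [ 0.7 -0.5  0.7] open 0.0425
[[0.002, 0.049, -0.012], [0.002, 0.049, -0.011], [0.002, 0.049, -0.011], [0.003, 0.049, -0.01]] [[-0.4, 0.7, 0.2], [-0.3, 0.7, 0.2], [-0.4, 0.7, 0.1], [-0.4, 0.7, 0.2]]
```

Call:
servo_tool(delta_pos=[[0.002, 0.049, -0.012], [0.002, 0.049, -0.011], [0.002, 0.049, -0.011], [0.003, 0.049, -0.01], [0, 0, 0]], dr=[[-0.4, 0.7, 0.2], [-0.4, 0.7, 0.2], [-0.4, 0.7, 0.2], [-0.4, 0.7, 0.2], [0, 0, 0]], grip=[0.5, 0.5, 0.5, 0.5, 0.5])

```text
t: 3.78
tool_pos: [0.6923, -0.1988, 0.1378]
tool_rot: [-0.75, 0.753, -1.437]
contact_force: [-0.0, -0.1, -0.3]
opening: 0.0428
```

```bash
cat > look.py <<'E'
from h import *
import sys
tag=sys.argv[1];l=sys.argv[2] if len(sys.argv)>2 else None
out=[]
p,r,o=cur()
for n in("top","scene"):
    im=ctrl.get_image(n)[:,:,::-1]
    im=cv2.resize(im,None,fx=4,fy=4,interpolation=cv2.INTER_CUBIC)
    c=proj(n,p)[0]*4
    for s in(0,.014):
        q=proj(n,p+r.apply([0,s,0]))[0]*4;cv2.circle(im,tuple(int(x) for x in q),4,(255,0,255),1)
    x0=int(np.clip(c[0]-200,0,2160));y0=int(np.clip(c[1]-250,0,1100))
    out.append(im[y0:y0+500,x0:x0+400])
cv2.imwrite(f"pics/{tag}.png",np.hstack(out))
E
python3 look.py g1; python3 - <<'E'
from h import *
P_,Rt,h,z=grasp("green",1)
plan(P_,Rt,vmax=.02)
E
```

```text
dist 0.0479 ang 0.4 rows 3 t 3.88 F [ 0.1 -0.7  1. ] open 0.0428
[[0.0, 0.016, -0.002], [0.001, 0.016, -0.002], [0.0, 0.016, -0.002]] [[-0.1, 0.1, -0.0], [-0.1, 0.1, -0.0], [-0.1, 0.1, -0.0]]
```

View pics/g1.png

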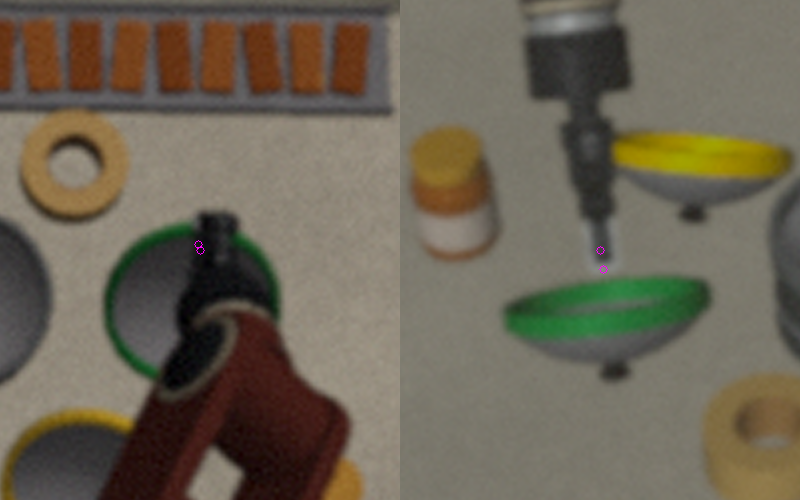

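The fingers (scene, about (600,255)) line up with the high edge of the green rim, so I insert now.

Call:
servo_tool(delta_pos=[[0.001, 0.016, -0.002], [0.001, 0.016, -0.002], [0.001, 0.016, -0.002], [0, 0, 0]], dr=[[0, 0, 0], [0, 0, 0], [0, 0, 0], [0, 0, 0]], grip=[0.5, 0.5, 0.5, 0.5])

```text
t: 4.38
tool_pos: [0.7213, -0.2055, 0.1081]
tool_rot: [-0.742, 0.732, -1.448]
contact_force: [0.2, 0.5, -0.1]
opening: 0.0431
```

```bash
python3 - <<'E'
from h import *
P_,Rt,h,z=grasp("green",1)
plan(P_,Rt,vmax=.02)
E
python3 look.py g2
```

```text
dist 0.0078 ang 1.1 rows 1 t 4.38 F [ 0.2  0.5 -0.1] open 0.0431
[[-0.0038, 0.0019, -0.0065]] [[-0.9, 0.5, 0.2]]
```

View pics/g2.png

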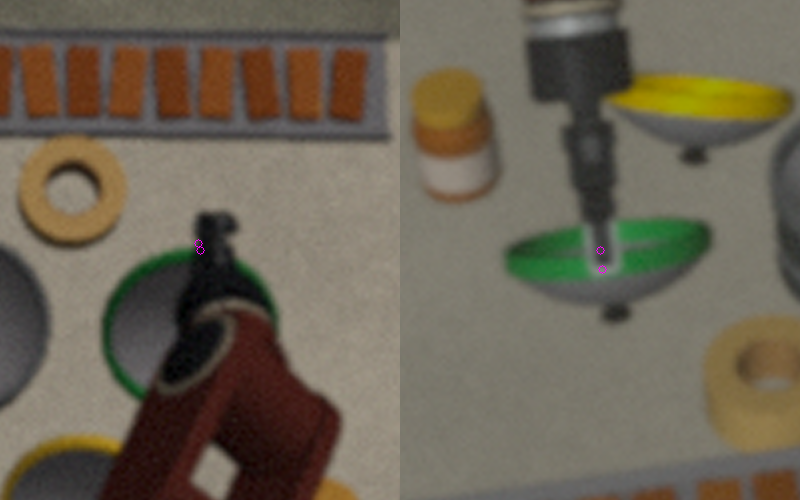

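Call:
servo_tool(delta_pos=[[-0.004, 0.002, -0.006], [0, 0, 0]], dr=[[-0.9, 0.5, 0.2], [0, 0, 0]], grip=[0.5, 0.5])

```text
t: 4.72
tool_pos: [0.718, -0.2017, 0.1051]
tool_rot: [-0.745, 0.75, -1.446]
contact_force: [-0.1, 0.4, -0.2]
opening: 0.0422
```

```bash
python3 - <<'E'
from h import *
P_,Rt,h,z=grasp("green",1)
plan(P_,Rt,vmax=.02)
E
```

```text
dist 0.0025 ang 0.2 rows 1 t 4.72 F [-0.1  0.4 -0.2] open 0.0422
[[0.0001, 0.0015, -0.002]] [[-0.1, -0.0, 0.1]]
```

Call:
servo_tool(delta_pos=[[0, 0.001, -0.001], [0, 0, 0], [0, 0, 0], [0, 0, 0]], dr=[[0, 0, 0], [0, 0, 0], [0, 0, 0], [0, 0, 0]], grip=[0, 0, 0, 0], grip_force=80)

```text
t: 5.22
tool_pos: [0.7177, -0.2014, 0.1043]
tool_rot: [-0.745, 0.75, -1.446]
contact_force: [-0.8, 0.3, 0.3]
opening: 0.0055
```

```bash
python3 - <<'E'
from h import *
p,r,o=cur();plan(p+[-.01,0,.06],r,vmax=.02)
E
python3 look.py g3
```

```text
dist 0.0608 ang 0.0 rows 4 t 5.22 F [-0.8  0.3  0.3] open 0.0055
[[0.0, -0.014, 0.007], [0.0, -0.013, 0.006], [0.0, -0.014, 0.007], [0.0, -0.014, 0.006]] [[0.0, 0.0, 0.0], [0.0, 0.0, 0.0], [0.0, 0.0, 0.0], [0.0, 0.0, 0.0]]
```

View pics/g3.png

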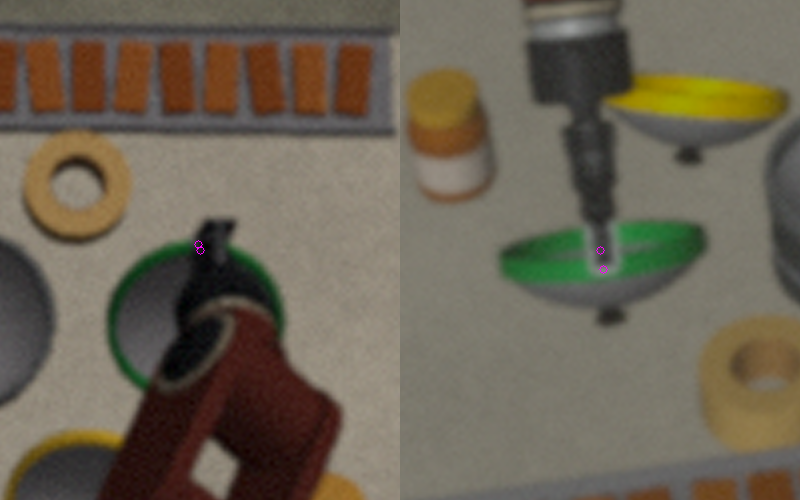

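Call:
servo_tool(delta_pos=[[0, 0, 0]], dr=[[0, 0, 0]], grip=[0])

```text
t: 5.45
tool_pos: [0.7177, -0.2014, 0.1042]
tool_rot: [-0.745, 0.75, -1.446]
contact_force: [-0.7, 0.9, 0.6]
opening: 0.0054
```

Call:
servo_tool(delta_pos=[[0, -0.014, 0.007], [0, -0.014, 0.007], [0, -0.014, 0.007], [0, 0, 0]], dr=[[0, 0, 0], [0, 0, 0], [0, 0, 0], [0, 0, 0]], grip=[0, 0, 0, 0])

```text
t: 5.95
tool_pos: [0.71, -0.2016, 0.1541]
tool_rot: [-0.746, 0.749, -1.447]
contact_force: [0.5, -0.5, -0.7]
opening: 0.0056
```

```bash
python3 look.py g4
```

```text
(no output)
```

View pics/g4.png

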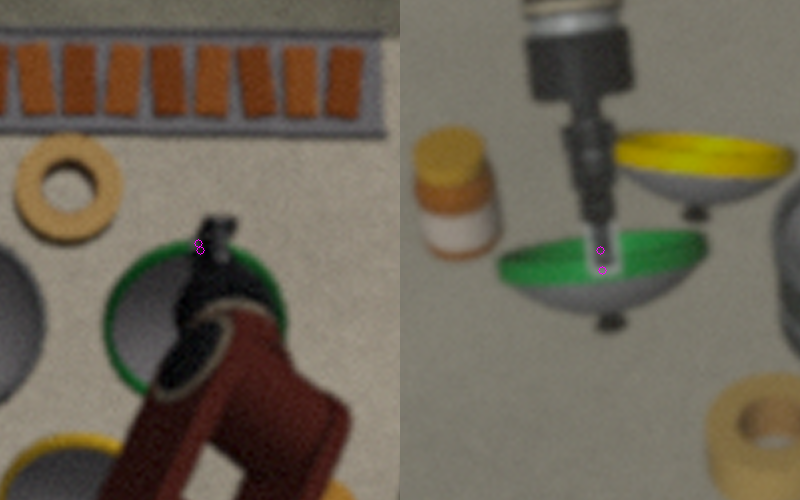

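```bash
cat >> h.py <<'E'
def place(mz,az=-30,depth=.001,c=None):
    c=F["grey"] if c is None else c
    u=np.array([np.cos(np.radians(az)),np.sin(np.radians(az)),0])
    return np.array([c[0],c[1],mz])+.076*u-[0,0,depth],toolR([0,0,-1],u)
E
python3 - <<'E'
from h import *
p,r,o=cur();v=F["green"];print((lidR(v[2]).inv()).apply([.7177-v[0],-.2014-v[1],.1042-.06]).round(4))
p,Rt=place(.30,-30);plan(p,Rt)
E
```

```text
[ 0.0772 -0.0002 -0.0001]
dist 0.224 ang 45.5 rows 5 t 6.05 F [ 0.3  0.8 -2.6] open 0.0055
[[-0.034, -0.023, 0.019], [-0.034, -0.025, 0.013], [-0.035, -0.028, 0.006], [-0.033, -0.03, -0.001], [-0.033, -0.029, -0.008]] [[-6.8, 5.7, -1.8], [-6.9, 5.7, -1.8], [-6.8, 5.8, -1.8], [-6.8, 5.7, -1.8], [-6.9, 5.7, -1.8]]
```

```bash
python3 - <<'E'
from h import *
p,Rt=place(.29,-30,c=(.64,-.20));plan(p,Rt,N=6)
E
```

```text
dist 0.1425 ang 45.5 rows 6 t 6.05 F [ 0.3  0.8 -2.6] open 0.0055
[[0.006, -0.019, 0.013], [0.006, -0.02, 0.011], [0.005, -0.021, 0.01], [0.005, -0.022, 0.008], [0.006, -0.022, 0.006]] [[-5.7, 4.8, -1.5], [-5.7, 4.7, -1.5], [-5.7, 4.8, -1.5], [-5.7, 4.8, -1.5], [-5.7, 4.8, -1.5]]
[[0.005, -0.023, 0.004]] [[-5.7, 4.7, -1.5]]
```

Call:
servo_tool(delta_pos=[[0.006, -0.019, 0.013], [0.006, -0.02, 0.011], [0.005, -0.021, 0.01], [0.005, -0.022, 0.008], [0.006, -0.022, 0.006]], dr=[[-5.7, 4.8, -1.5], [-5.7, 4.8, -1.5], [-5.7, 4.8, -1.5], [-5.7, 4.8, -1.5], [-5.7, 4.8, -1.5]], grip=[0, 0, 0, 0, 0])

```text
t: 6.68
tool_pos: [0.7017, -0.2311, 0.2575]
tool_rot: [-0.902, 1.482, -1.566]
contact_force: [0.5, -0.4, -2.8]
opening: 0.0053
```

```bash
python3 - <<'E'
from h import *
p,Rt=place(.26,-30);plan(p,Rt,vmax=.05)
E
python3 look.py g5
```

```text
dist 0.1991 ang 5.5 rows 4 t 6.67 F [ 0.5 -0.4 -2.8] open 0.0053
[[-0.047, -0.001, -0.017], [-0.046, -0.0, -0.018], [-0.046, -0.001, -0.019], [-0.046, -0.0, -0.019]] [[-1.0, 0.9, -0.3], [-0.9, 1.0, -0.3], [-1.0, 0.9, -0.3], [-0.9, 1.0, -0.3]]
```

View pics/g5.png

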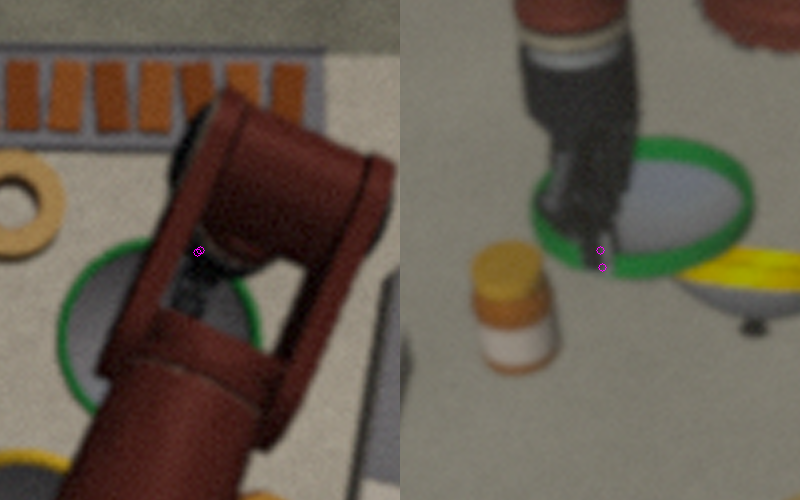

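Call:
servo_tool(delta_pos=[[-0.047, -0.001, -0.017], [-0.046, 0, -0.018], [-0.046, -0.001, -0.019], [-0.046, 0, -0.019], [0, 0, 0]], dr=[[-1, 0.9, -0.3], [-0.9, 1, -0.3], [-1, 0.9, -0.3], [-0.9, 1, -0.3], [0, 0, 0]], grip=[0, 0, 0, 0, 0])

```text
t: 7.4
tool_pos: [0.7223, -0.0286, 0.2496]
tool_rot: [-0.913, 1.576, -1.58]
contact_force: [0.3, -0.6, -1.4]
opening: 0.0056
```

```bash
cat > chk.py <<'E'
# fit colored lid assumed level at measured height; report centre vs expected
from h import *
import sys
l=sys.argv[1]
p,r,o=cur();ex=p-.076*r.apply([0,0,1])-.0*r.apply([0,1,0]);print("tcp",p.round(4),"exp centre",ex.round(4),"tooly",r.apply([0,1,0]).round(3))
C={};ims={}
for n in("scene","top"):
    ims[n]=ctrl.get_image(n);f=cv2.GaussianBlur(ims[n],(3,3),0).astype(float);R_,G,B=f.transpose(2,0,1);s=R_+G+B+20
    c={"red":(R_-np.maximum(G,B))/s,"green":(G-np.maximum(R_,B))/s,"yellow":(np.minimum(R_,G)-B)/s}[l]
    roi=cv2.dilate((sil(n,LID+ex)>0).astype(np.uint8),np.ones((13,13)))>0
    C[n]=((c>{"red":.15,"green":.10,"yellow":.13}[l])&roi).astype(np.float32)
def band(n,T):
    d=lambda X:cv2.fillConvexPoly(np.zeros((1600,2560),np.uint8),cv2.convexHull(((proj(n,T(X))+.5)*4).astype(np.float32)).astype(np.int32),1)
    o=d(np.vstack([ring(.08,0),ring(.08,-.018)]));i=d(ring(.072,0))&d(ring(.072,-.018))
    return cv2.resize((o&~i&1).astype(np.float32),(640,400),interpolation=cv2.INTER_AREA)
# only count colored pixels outside of model strongly + model missing weakly (occlusion by arm)
def cost(v,ns):
    t=0;Rt=R.from_rotvec([v[3],v[4],0])
    for n in ns:
        b=band(n,lambda X:Rt.apply(X)+v[:3]);t+=(C[n]*(1-b)).sum()+.5*((1-C[n])*b).sum()
    return t
s=np.r_[ex,0,0]
for ns in(("scene",),("scene","top")):
    r=minimize(cost,s,args=(ns,),method="Nelder-Mead",options=dict(initial_simplex=np.vstack([s,s+np.diag([.008,.008,.008,.08,.08])]),xatol=2e-4,fatol=.3,maxfev=600))
    print(ns,r.fun.round(1),"centre",r.x[:3].round(4),"tilt deg",np.degrees(r.x[3:]).round(1))
out=[]
for n in("top","scene"):
    im=cv2.resize(ims[n][:,:,::-1],None,fx=4,fy=4,interpolation=cv2.INTER_CUBIC);q=proj(n,ex)[0]*4
    cv2.polylines(im,[((proj(n,ring(.08,0)+ex)+.5)*4).astype(int)],True,(255,255,255),1)
    x0=int(q[0]-200);y0=int(q[1]-250);out.append(im[y0:y0+500,x0:x0+400])
cv2.imwrite(f"pics/{sys.argv[2]}.png",np.hstack(out))
E
python3 chk.py green g6; python3 - <<'E'
from h import *
p,Rt=place(.20,-30);plan(p,Rt,vmax=.03)
E
```

```text
tcp [ 0.7223 -0.0286  0.2496] exp centre [0.6562 0.0089 0.2493] tooly [ 0.006  0.001 -1.   ]
('scene',) 148.7 centre [0.6608 0.0101 0.2493] tilt deg [-1.2 -1.1]
('scene', 'top') 366.2 centre [0.6597 0.0079 0.2491] tilt deg [-1.2 -0.9]
dist 0.0508 ang 0.3 rows 2 t 7.5 F [-0.1  0.3 -2.9] open 0.0053
[[0.0, 0.025, 0.001], [0.0, 0.026, 0.0]] [[-0.1, 0.1, -0.1], [-0.2, 0.0, -0.0]]
```

View pics/g6.png

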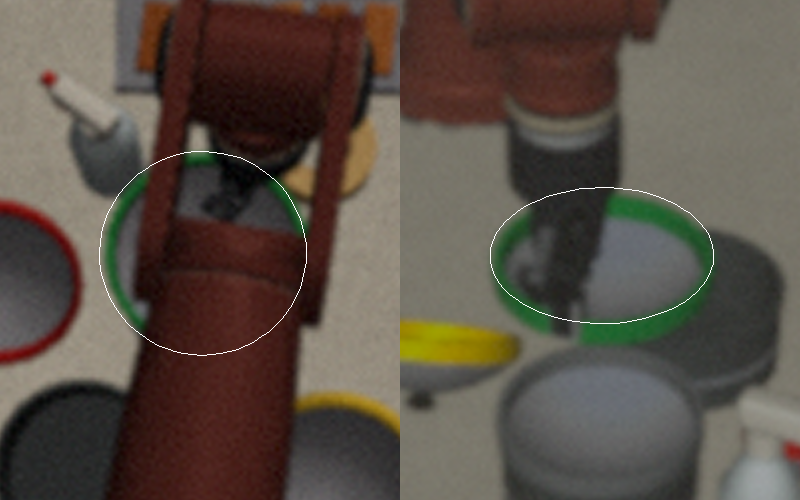

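```bash
python3 - <<'E'
from h import *
p,Rt=place(.155,-30,c=(.6560,.005));plan(p,Rt,vmax=.035)
E
```

```text
dist 0.0958 ang 0.3 rows 3 t 7.5 F [-0.1  0.3 -2.9] open 0.0053
[[0.0, 0.032, -0.0], [0.001, 0.032, -0.0], [0.0, 0.032, 0.0]] [[-0.1, 0.0, -0.0], [-0.1, 0.1, -0.1], [-0.1, 0.0, -0.0]]
```

Call:
servo_tool(delta_pos=[[0, 0.032, 0], [0.001, 0.032, 0], [0, 0.032, 0], [0, 0, 0], [0, 0, 0]], dr=[[-0.1, 0, 0], [-0.1, 0, 0], [-0.1, 0, 0], [0, 0, 0], [0, 0, 0]], grip=[0, 0, 0, 0, 0])

```text
t: 8.12
tool_pos: [0.721, -0.0406, 0.1508]
tool_rot: [-0.908, 1.582, -1.586]
contact_force: [0.2, -0.4, -1.4]
opening: 0.0052
```

```bash
python3 chk.py green g7; python3 - <<'E'
from h import *
p,Rt=place(.126,-30,c=(.6560,.005));plan(p,Rt,vmax=.01)
E
```

```text
tcp [ 0.721  -0.0406  0.1508] exp centre [ 0.6553 -0.0024  0.1505] tooly [ 0.005  0.    -1.   ]
('scene',) 139.7 centre [ 0.6584 -0.0016  0.1506] tilt deg [-0.7 -0.7]
('scene', 'top') 295.9 centre [ 0.6553 -0.002   0.1487] tilt deg [-1.  -0.2]
dist 0.0269 ang 0.3 rows 3 t 8.22 F [ 0.5 -0.  -2.3] open 0.0054
[[-0.002, 0.009, -0.001], [-0.002, 0.008, -0.001], [-0.003, 0.009, -0.001]] [[-0.1, -0.0, -0.0], [-0.1, -0.1, -0.1], [-0.0, -0.0, -0.0]]
```

View pics/g7.png

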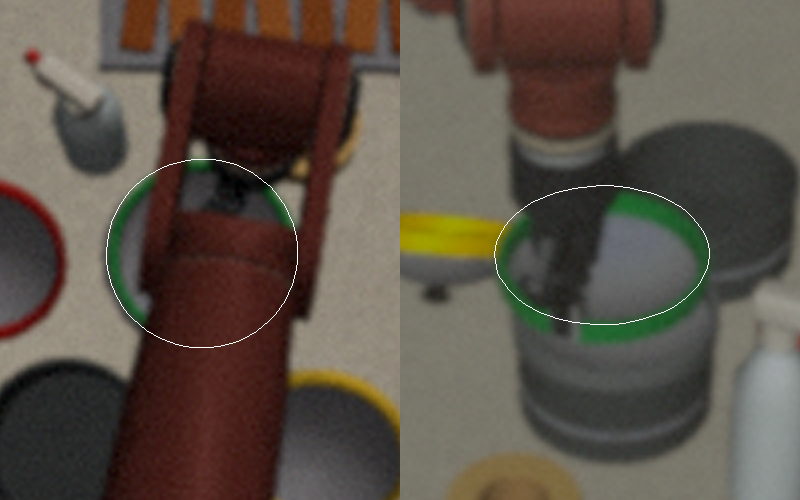

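Call:
servo_tool(delta_pos=[[-0.006, 0, -0.002], [0, 0, 0]], dr=[[-0.2, 0, 0], [0, 0, 0]], grip=[0, 0])

```text
t: 8.48
tool_pos: [0.7237, -0.0338, 0.154]
tool_rot: [-0.906, 1.582, -1.585]
contact_force: [-0.1, -0.7, -2.1]
opening: 0.0056
```

```bash
python3 - <<'E'
from h import *
p,Rt=place(.128,-30,c=(.6560,.005));plan(p,Rt,vmax=.01)
E
```

```text
dist 0.0271 ang 0.4 rows 3 t 8.47 F [-0.1 -0.7 -2.1] open 0.0056
[[0.0, 0.009, -0.001], [0.0, 0.009, -0.0], [0.0, 0.009, -0.001]] [[-0.1, -0.0, -0.1], [-0.1, -0.1, -0.1], [-0.1, -0.0, -0.1]]
```

Call:
servo_tool(delta_pos=[[0, 0.008, -0.001], [0, 0.008, 0], [0, 0, 0]], dr=[[-0.1, 0, -0.1], [-0.1, 0, -0.1], [0, 0, 0]], grip=[0, 0, 0])

```text
t: 8.85
tool_pos: [0.7231, -0.0328, 0.1374]
tool_rot: [-0.912, 1.583, -1.585]
contact_force: [-0.3, -0.0, -1.7]
opening: 0.0054
```

```bash
python3 - <<'E'
from h import *
p,Rt=place(.126,-30,c=(.6560,.005));plan(p,Rt,vmax=.01)
E
```

```text
dist 0.0125 ang 0.1 rows 2 t 8.85 F [-0.3 -0.  -1.7] open 0.0054
[[0.0004, 0.0062, -0.0005], [0.0004, 0.0062, -0.0005]] [[-0.0, -0.0, -0.0], [-0.1, -0.1, -0.1]]
```

Call:
servo_tool(delta_pos=[[0.0005, 0.005, 0], [0, 0.004, 0], [0, 0, 0]], dr=[[0, 0, 0], [0, 0, 0], [0, 0, 0]], grip=[0, 0, 0])

```text
t: 9.22
tool_pos: [0.7226, -0.0334, 0.1272]
tool_rot: [-0.912, 1.584, -1.585]
contact_force: [0.2, -0.2, -1.7]
opening: 0.0049
```

```bash
python3 chk.py green g8;python3 - <<'E'
from h import *
p,Rt=place(.124,-30,c=(.6560,.005));plan(p,Rt,vmax=.01)
E
```

```text
tcp [ 0.7226 -0.0334  0.1272] exp centre [0.6569 0.0047 0.1271] tooly [ 0.001  0.    -1.   ]
('scene',) 136.9 centre [0.66   0.0054 0.1273] tilt deg [-0.6  0.2]
('scene', 'top') 299.0 centre [0.6578 0.0045 0.1254] tilt deg [-0.9  0.6]
dist 0.0049 ang 0.1 rows 1 t 9.32 F [-0.4  0.3 -1.3] open 0.0055
[[0.0002, 0.0048, -0.0011]] [[-0.1, -0.1, -0.1]]
```

View pics/g8.png

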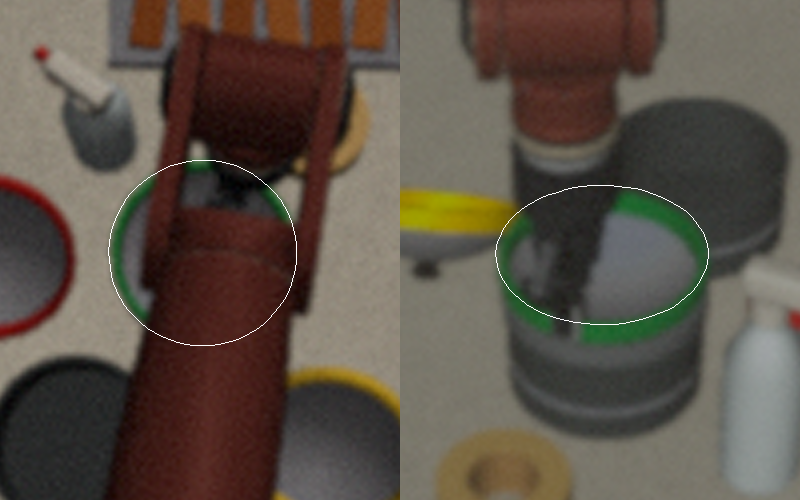

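Call:
servo_tool(delta_pos=[[0, 0.002, 0], [0, 0, 0]], dr=[[0, 0, 0], [0, 0, 0]], grip=[0, 0])

```text
t: 9.57
tool_pos: [0.7233, -0.0335, 0.1264]
tool_rot: [-0.911, 1.583, -1.585]
contact_force: [0.4, 0.5, -3.2]
opening: 0.0057
```

Call:
servo_tool(delta_pos=[[0, 0.002, 0], [0, 0, 0]], dr=[[0, 0, 0], [0, 0, 0]], grip=[0, 0])

```text
t: 9.82
tool_pos: [0.7238, -0.0335, 0.1255]
tool_rot: [-0.91, 1.582, -1.586]
contact_force: [-0.7, 0.1, 0.4]
opening: 0.0055
```

Call:
servo_tool(delta_pos=[[0, 0.002, 0], [0, 0, 0]], dr=[[0, 0, 0], [0, 0, 0]], grip=[0, 0])

```text
t: 10.07
tool_pos: [0.724, -0.0334, 0.125]
tool_rot: [-0.909, 1.581, -1.586]
contact_force: [-2.0, 1.1, 0.7]
opening: 0.0058
```

Call:
servo_tool(delta_pos=[[-0.0005, 0, -0.001], [0, 0, 0], [0, 0, 0]], dr=[[0, 0, 0], [0, 0, 0], [0, 0, 0]], grip=[0.1, 0.25, 0.3], grip_force=20)

```text
t: 10.45
tool_pos: [0.7236, -0.0325, 0.1244]
tool_rot: [-0.908, 1.581, -1.586]
contact_force: [-0.1, -0.7, 0.2]
opening: 0.0257
```

Call:
servo_tool(delta_pos=[[0, -0.02, 0], [0, -0.04, 0], [0, -0.05, 0]], dr=[[0, 0, 0], [0, 0, 0], [0, 0, 0]], grip=[0.3, 0.4, 0.5], grip_force=80)

```text
t: 10.82
tool_pos: [0.7204, -0.0322, 0.2328]
tool_rot: [-0.917, 1.589, -1.582]
contact_force: [1.3, -0.7, -0.0]
opening: 0.0426
```

```bash
python3 look.py g9; python3 - <<'E'
from h import *
P_,Rt,h,z=grasp("yellow",1,back=.12);print(P_)
plan(P_,Rt,vmax=.05,wmax=9.5)
E
```

```text
[ 0.48195177 -0.10547062  0.2010709 ]
dist 0.2567 ang 35.9 rows 6 t 10.93 F [ 0.6 -0.1  0.7] open 0.0426
[[0.031, 0.006, -0.029], [0.03, 0.004, -0.03], [0.029, -0.0, -0.032], [0.028, -0.004, -0.032], [0.027, -0.007, -0.032]] [[5.7, -1.7, 0.5], [5.7, -1.7, 0.5], [5.7, -1.8, 0.5], [5.7, -1.7, 0.5], [5.7, -1.7, 0.5]]
[[0.026, -0.01, -0.033]] [[5.7, -1.7, 0.5]]
```

View pics/g9.png

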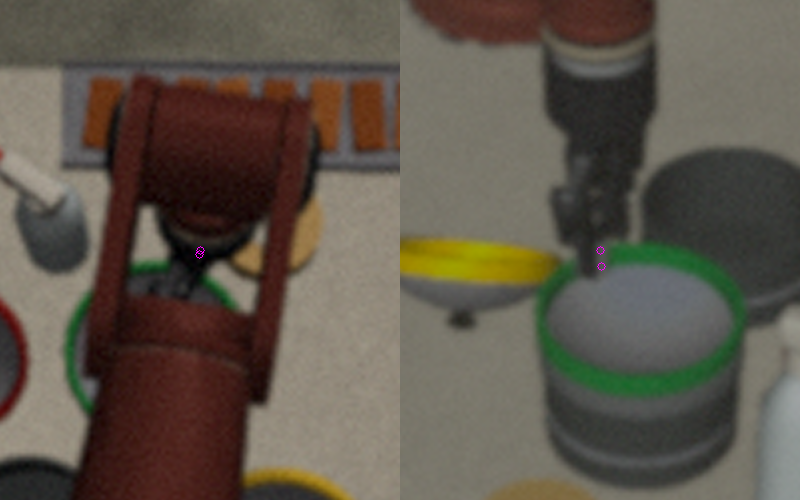

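Green is nested, concentric with the tub at scene (640,300). Yellow is next.

Call:
servo_tool(delta_pos=[[0.031, 0.002, -0.029], [0.03, 0.002, -0.03], [0.029, 0, -0.032], [0.028, -0.004, -0.032], [0.027, -0.007, -0.032]], dr=[[5.7, -1.7, 0.5], [5.7, -1.7, 0.5], [5.7, -1.7, 0.5], [5.7, -1.7, 0.5], [5.7, -1.7, 0.5]], grip=[0.5, 0.5, 0.5, 0.5, 0.5])

```text
t: 11.55
tool_pos: [0.5242, -0.0961, 0.2194]
tool_rot: [-0.672, 0.991, -1.734]
contact_force: [-1.6, -0.2, 1.0]
opening: 0.0426
```

```bash
python3 - <<'E'
from h import *
P_,Rt,h,z=grasp("yellow",1,back=.05);print(P_)
plan(P_,Rt,vmax=.04,wmax=9.5)
E
```

```text
[ 0.5197972  -0.1188786   0.14373026]
dist 0.0791 ang 4.4 rows 2 t 11.55 F [-1.6 -0.2  1. ] open 0.0426
[[0.012, 0.033, -0.018], [0.011, 0.033, -0.019]] [[2.1, -0.7, 0.2], [2.1, -0.7, 0.2]]
```

Call:
servo_tool(delta_pos=[[0.012, 0.033, -0.018], [0.011, 0.033, -0.019], [0, 0, 0]], dr=[[2.1, -0.7, 0.2], [2.1, -0.7, 0.2], [0, 0, 0]], grip=[0.5, 0.5, 0.5])

```text
t: 11.92
tool_pos: [0.5174, -0.1194, 0.1474]
tool_rot: [-0.632, 0.895, -1.749]
contact_force: [-0.5, -0.0, -0.8]
opening: 0.0428
```

```bash
python3 - <<'E'
from h import *
P_,Rt,h,z=grasp("yellow",1);print(P_)
plan(P_,Rt,vmax=.02,wmax=9.5)
E
python3 look.py y1
```

```text
[ 0.54682965 -0.12845572  0.10277266]
dist 0.0542 ang 0.8 rows 3 t 11.93 F [-0.5 -0.  -0.8] open 0.0428
[[-0.0, 0.018, -0.0], [-0.001, 0.018, -0.001], [-0.0, 0.018, 0.0]] [[-0.3, -0.0, 0.0], [-0.2, -0.0, 0.0], [-0.3, -0.1, 0.1]]
```

View pics/y1.png

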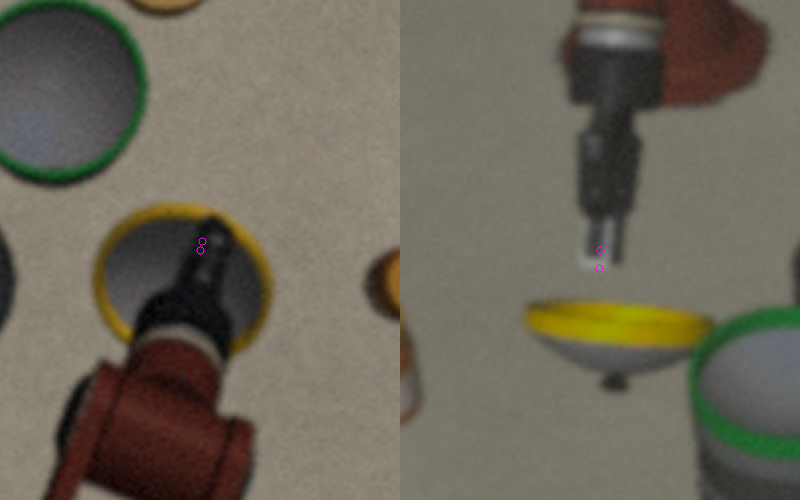

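Call:
servo_tool(delta_pos=[[0, 0.018, 0], [-0.001, 0.018, 0], [0, 0.016, 0], [0, 0, 0]], dr=[[-0.3, 0, 0], [-0.3, 0, 0], [-0.3, 0, 0], [0, 0, 0]], grip=[0.5, 0.5, 0.5, 0.5])

```text
t: 12.52
tool_pos: [0.5605, -0.1307, 0.1253]
tool_rot: [-0.626, 0.883, -1.75]
contact_force: [-1.3, -0.0, -0.3]
opening: 0.0427
```

```bash
python3 - <<'E'
from h import *
P_,Rt,h,z=grasp("yellow",1);print(P_)
plan(P_,Rt,vmax=.02,wmax=9.5)
E
python3 look.py y2
```

```text
[ 0.54682965 -0.12845572  0.10277266]
dist 0.0265 ang 1.4 rows 2 t 12.53 F [-1.3 -0.  -0.3] open 0.0427
[[0.001, 0.005, -0.012], [0.001, 0.005, -0.012]] [[-0.7, 0.1, -0.0], [-0.7, 0.0, -0.1]]
```

View pics/y2.png

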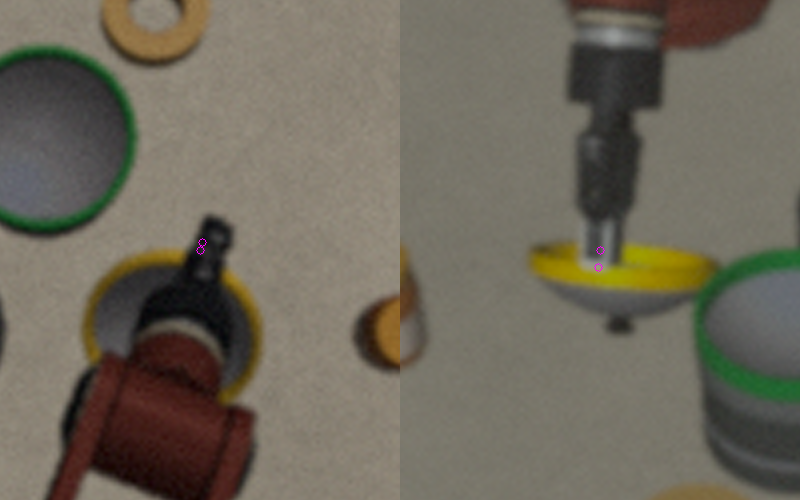

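```bash
python3 - <<'E'
from h import *
p,r,o=cur();print(o["q"].round(3),o["dq"].round(3),p,r.apply([0,1,0]),r.apply([0,0,1]))
E
```

```text
[-0.366 -0.295  2.229  0.03   0.569 -0.048] [-0.003 -0.014  0.02  -0.    -0.007 -0.003] [ 0.56050747 -0.13085856  0.12623406] [ 0.56185699 -0.19804571 -0.80317783] [ 0.75775038 -0.26628778  0.59573918]
```

The tool ended about 24 mm off towards the jaw's outward side, so I back off and realign.

Call:
servo_tool(delta_pos=[[0, -0.025, 0], [0, 0, -0.012], [0, 0, -0.012], [0, 0, 0]], dr=[[0, 0, 0], [-0.7, 0, 0], [-0.7, 0, 0], [0, 0, 0]], grip=[0.5, 0.5, 0.5, 0.5])

```text
t: 13.12
tool_pos: [0.5275, -0.1187, 0.134]
tool_rot: [-0.64, 0.902, -1.742]
contact_force: [-0.4, -0.6, -0.4]
opening: 0.0427
```

```bash
python3 - <<'E'
from h import *
P_,Rt,h,z=grasp("yellow",1)
plan(P_,Rt,vmax=.02,wmax=9.5)
E
python3 look.py y3
```

```text
dist 0.038 ang 0.3 rows 2 t 13.12 F [-0.4 -0.6 -0.4] open 0.0427
[[0.001, 0.019, -0.0], [0.002, 0.019, -0.0]] [[-0.1, 0.1, -0.0], [-0.1, 0.0, -0.1]]
```

View pics/y3.png

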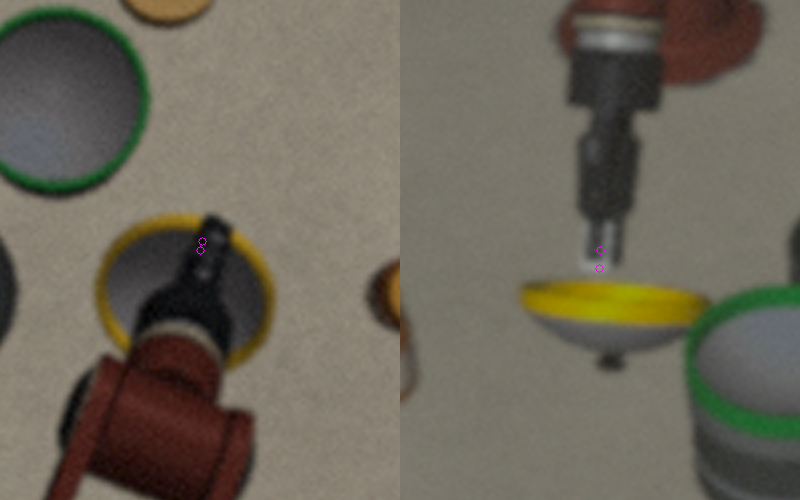

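Call:
servo_tool(delta_pos=[[0.001, 0.012, 0], [0, 0, 0]], dr=[[0, 0, 0], [0, 0, 0]], grip=[0.5, 0.5])

```text
t: 13.48
tool_pos: [0.5347, -0.1224, 0.1243]
tool_rot: [-0.639, 0.901, -1.742]
contact_force: [-0.3, 0.2, -0.5]
opening: 0.0428
```

```bash
python3 - <<'E'
from h import *
P_,Rt,h,z=grasp("yellow",1)
plan(P_,Rt,vmax=.02,wmax=9.5)
E
cat > rechk.py <<'E'
from h import *
import sys
l=sys.argv[1];v=F[l]
for n in("scene","top"):
    im=cv2.resize(ctrl.get_image(n)[:,:,::-1],None,fx=5,fy=5,interpolation=cv2.INTER_CUBIC)
    for rr,z,col in((.08,0,(255,255,255)),(.072,0,(255,0,255)),(.08,-.018,(255,255,0))):
        q=proj(n,lidR(v[2]).apply(ring(rr,z))+[v[0],v[1],.06]);cv2.polylines(im,[((q+.5)*5).astype(int)],True,col,1)
    c=proj(n,[v[0],v[1],.06])[0]*5;x0,y0=int(c[0]-200),int(c[1]-200)
    (globals().setdefault("out",[])).append(im[y0:y0+400,x0:x0+400])
cv2.imwrite(f"pics/{sys.argv[2]}.png",np.hstack(out))
E
python3 rechk.py yellow y4
```

```text
dist 0.0255 ang 0.3 rows 2 t 13.47 F [-0.3  0.2 -0.5] open 0.0428
[[0.001, 0.013, -0.001], [0.001, 0.012, -0.0]] [[-0.1, 0.1, -0.0], [-0.2, 0.0, -0.1]]
```

View pics/y4.png

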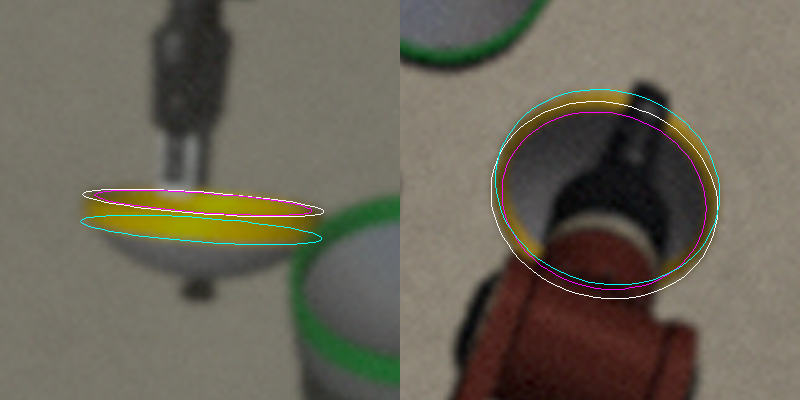

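Call:
servo_tool(delta_pos=[[0.001, 0.012, 0], [0, 0, 0]], dr=[[0, 0, 0], [0, 0, 0]], grip=[0.5, 0.5])

```text
t: 13.82
tool_pos: [0.5419, -0.1259, 0.1167]
tool_rot: [-0.637, 0.898, -1.744]
contact_force: [-0.1, -0.1, 0.1]
opening: 0.0427
```

Call:
servo_tool(delta_pos=[[0.001, 0.009, 0], [0, 0, 0]], dr=[[0, 0, 0], [0, 0, 0]], grip=[0.5, 0.5])

```text
t: 14.08
tool_pos: [0.547, -0.1288, 0.1099]
tool_rot: [-0.636, 0.897, -1.744]
contact_force: [-0.9, -0.6, -0.6]
opening: 0.0426
```

```bash
python3 - <<'E'
from h import *
P_,Rt,h,z=grasp("yellow",1)
plan(P_,Rt,vmax=.02,wmax=9.5)
E
python3 rechk.py yellow y5
```

```text
dist 0.0071 ang 0.6 rows 1 t 14.07 F [-0.9 -0.6 -0.6] open 0.0426
[[-0.0002, 0.0056, -0.0044]] [[-0.6, 0.2, -0.1]]
```

View pics/y5.png

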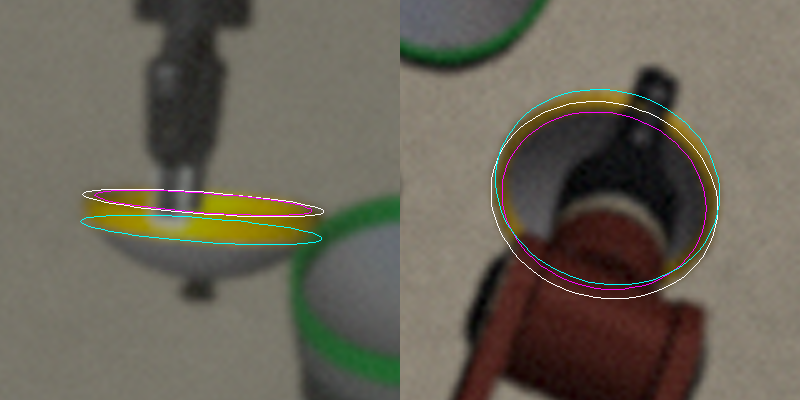

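Call:
servo_tool(delta_pos=[[0, 0.006, -0.005], [0, 0, 0]], dr=[[-0.6, 0.2, 0], [0, 0, 0]], grip=[0.5, 0.5])

```text
t: 14.42
tool_pos: [0.5467, -0.1286, 0.1026]
tool_rot: [-0.639, 0.908, -1.742]
contact_force: [0.4, -0.4, -0.9]
opening: 0.0427
```

```bash
python3 - <<'E'
from h import *
P_,Rt,h,z=grasp("yellow",1)
plan(P_,Rt,vmax=.02,wmax=9.5)
E
```

```text
dist 0.0002 ang 0.1 rows 1 t 14.43 F [ 0.4 -0.4 -0.9] open 0.0427
[[-0.0002, -0.0001, 0.0001]] [[-0.0, -0.1, -0.1]]
```

Call:
servo_tool(delta_pos=[[0, 0, 0], [0, 0, 0], [0, 0, 0], [0, 0, 0]], dr=[[0, 0, 0], [0, 0, 0], [0, 0, 0], [0, 0, 0]], grip=[0, 0, 0, 0], grip_force=80)

```text
t: 14.92
tool_pos: [0.5467, -0.1285, 0.1027]
tool_rot: [-0.64, 0.908, -1.742]
contact_force: [0.2, -0.2, 1.4]
opening: 0.0056
```

Call:
servo_tool(delta_pos=[[0, -0.012, 0.009], [0, -0.014, 0.01], [0, -0.014, 0.01], [0, 0, 0]], dr=[[0, 0, 0], [0, 0, 0], [0, 0, 0], [0, 0, 0]], grip=[0, 0, 0, 0])

```text
t: 15.42
tool_pos: [0.5468, -0.1286, 0.1545]
tool_rot: [-0.641, 0.909, -1.741]
contact_force: [0.3, -0.6, -1.3]
opening: 0.0057
```

```bash
python3 - <<'E'
from h import *
p,Rt=place(.30,-30,c=(.48,-.115));plan(p,Rt,N=6)
E
python3 look.py y6
```

```text
dist 0.1465 ang 36.4 rows 6 t 15.43 F [ 0.3 -0.6 -1.3] open 0.0057
[[0.004, -0.019, 0.015], [0.003, -0.02, 0.013], [0.004, -0.022, 0.01], [0.003, -0.023, 0.009], [0.004, -0.023, 0.007]] [[-5.8, 1.7, -0.5], [-5.8, 1.7, -0.6], [-5.8, 1.7, -0.5], [-5.8, 1.7, -0.6], [-5.8, 1.7, -0.5]]
[[0.003, -0.024, 0.004]] [[-5.8, 1.7, -0.6]]
```

View pics/y6.png

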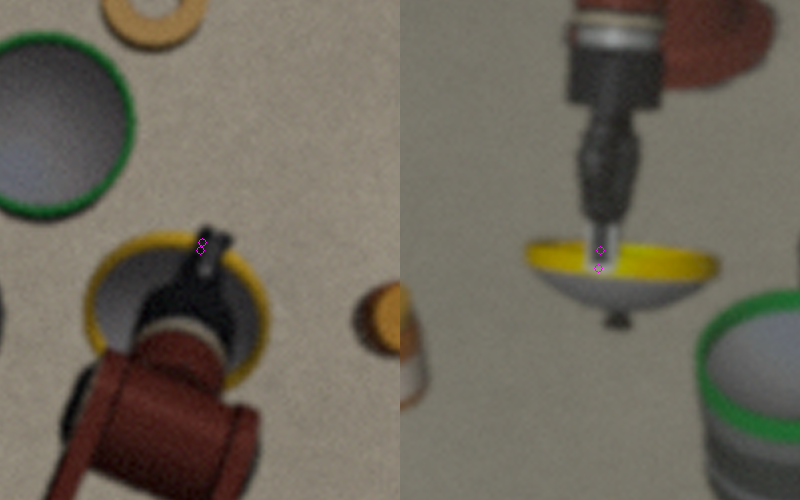

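Call:
servo_tool(delta_pos=[[0.004, -0.019, 0.015], [0.003, -0.02, 0.013], [0.004, -0.022, 0.01], [0.003, -0.023, 0.009], [0.004, -0.023, 0.007]], dr=[[-5.8, 1.7, -0.5], [-5.8, 1.7, -0.5], [-5.8, 1.7, -0.5], [-5.8, 1.7, -0.5], [-5.8, 1.7, -0.5]], grip=[0, 0, 0, 0, 0])

```text
t: 16.15
tool_pos: [0.5404, -0.1475, 0.263]
tool_rot: [-0.89, 1.51, -1.599]
contact_force: [-0.6, -0.0, -2.5]
opening: 0.0054
```

```bash
python3 - <<'E'
from h import *
p,Rt=place(.27,-30,c=(.656,.005));plan(p,Rt,vmax=.05)
E
```

```text
dist 0.2146 ang 3.9 rows 5 t 16.15 F [-0.6 -0.  -2.5] open 0.0054
[[-0.037, 0.0, 0.021], [-0.038, 0.0, 0.021], [-0.038, 0.0, 0.02], [-0.037, -0.0, 0.021], [-0.038, -0.001, 0.02]] [[-0.7, 0.3, -0.1], [-0.7, 0.3, -0.1], [-0.7, 0.3, -0.1], [-0.7, 0.3, -0.1], [-0.8, 0.3, -0.1]]
```

Call:
servo_tool(delta_pos=[[-0.037, -0.002, 0.021], [-0.037, -0.002, 0.021], [-0.037, -0.002, 0.021], [-0.037, -0.002, 0.021], [-0.037, -0.002, 0.021]], dr=[[-0.7, 0.3, 0], [-0.7, 0.3, 0], [-0.7, 0.3, 0], [-0.7, 0.3, 0], [-0.7, 0.3, 0]], grip=[0, 0, 0, 0, 0])

```text
t: 16.77
tool_pos: [0.7275, -0.0376, 0.2747]
tool_rot: [-0.905, 1.591, -1.582]
contact_force: [0.3, -0.7, -2.0]
opening: 0.0056
```

```bash
python3 - <<'E'
from h import *
p,Rt=place(.18,-30,c=(.656,.005));plan(p,Rt,vmax=.03)
E
```

```text
dist 0.0959 ang 0.5 rows 4 t 16.77 F [ 0.3 -0.7 -2. ] open 0.0056
[[-0.0, 0.024, -0.002], [-0.0, 0.024, -0.002], [-0.001, 0.024, -0.001], [0.0, 0.024, -0.002]] [[0.0, -0.1, -0.1], [0.1, -0.1, -0.1], [-0.0, -0.1, -0.1], [0.0, -0.1, -0.1]]
```

Call:
servo_tool(delta_pos=[[0, 0.024, -0.002], [-0.001, 0.024, -0.002], [0, 0.024, -0.002], [-0.001, 0.02, -0.001], [0, 0, 0]], dr=[[0, 0, 0], [0, 0, 0], [0, 0, 0], [0, 0, 0], [0, 0, 0]], grip=[0, 0, 0, 0, 0])

```text
t: 17.4
tool_pos: [0.7237, -0.0291, 0.1707]
tool_rot: [-0.914, 1.595, -1.577]
contact_force: [0.2, 0.2, -1.3]
opening: 0.0059
```

```bash
python3 chk.py yellow y7; python3 - <<'E'
from h import *
p,Rt=place(.153,-30,c=(.656,.005));plan(p,Rt,vmax=.01)
E
```

```text
tcp [ 0.7237 -0.0291  0.1707] exp centre [0.658  0.0091 0.1714] tooly [-0.006  0.007 -1.   ]
('scene',) 133.7 centre [0.6591 0.0098 0.1719] tilt deg [ 0.6 -0.8]
('scene', 'top') 306.2 centre [0.6602 0.0085 0.1728] tilt deg [ 0.3 -0.5]
dist 0.0227 ang 0.4 rows 3 t 17.5 F [-0.8  0.5 -2.2] open 0.0058
[[0.002, 0.007, -0.0], [0.001, 0.008, -0.001], [0.002, 0.007, -0.0]] [[0.1, -0.1, -0.1], [0.1, -0.0, -0.1], [0.1, -0.1, -0.1]]
```

View pics/y7.png

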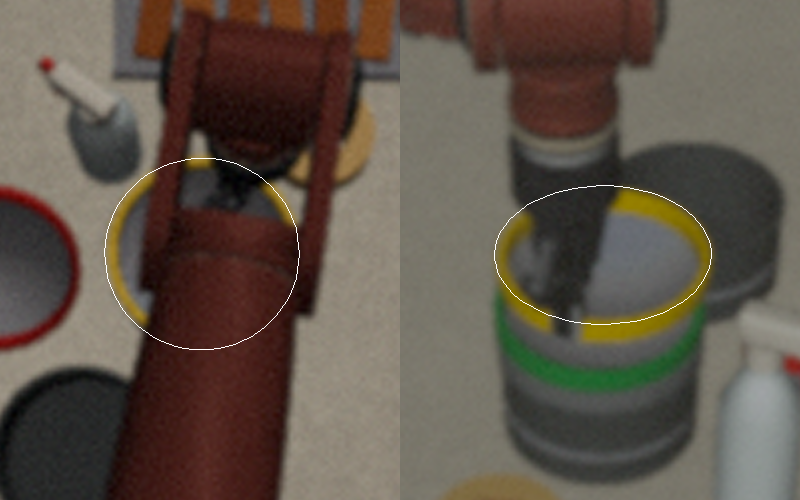

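Call:
servo_tool(delta_pos=[[0.004, 0.008, 0], [0, 0.006, 0], [0, 0, 0]], dr=[[0.1, 0, 0], [0.1, 0, 0], [0, 0, 0]], grip=[0, 0, 0])

```text
t: 17.88
tool_pos: [0.7249, -0.0337, 0.163]
tool_rot: [-0.903, 1.583, -1.584]
contact_force: [0.4, 0.1, -1.5]
opening: 0.0057
```

```bash
python3 - <<'E'
from h import *
p,Rt=place(.148,-30,c=(.6565,.005));plan(p,Rt,vmax=.01);print(cur()[0])
E
```

```text
dist 0.0162 ang 0.5 rows 2 t 17.88 F [ 0.4  0.1 -1.5] open 0.0057
[[0.0004, 0.008, -0.0013], [0.0004, 0.008, -0.0013]] [[-0.1, -0.1, -0.2], [-0.2, -0.1, -0.2]]
[ 0.72488162 -0.03369629  0.16301481]
```

Call:
servo_tool(delta_pos=[[0, 0.008, -0.002], [0, 0.006, -0.001], [0, 0, 0]], dr=[[-0.1, -0.1, -0.2], [-0.1, -0.1, -0.2], [0, 0, 0]], grip=[0, 0, 0])

```text
t: 18.25
tool_pos: [0.7224, -0.032, 0.1485]
tool_rot: [-0.913, 1.582, -1.585]
contact_force: [-0.0, 0.4, -1.6]
opening: 0.0058
```

```bash
python3 chk.py yellow y8; python3 - <<'E'
from h import *
p,Rt=place(.147,-30,c=(.6565,.005));plan(p,Rt,vmax=.01);print(cur()[0])
E
```

```text
tcp [ 0.7224 -0.032   0.1485] exp centre [0.6565 0.006  0.1483] tooly [ 0.002 -0.001 -1.   ]
('scene',) 146.3 centre [0.6585 0.0065 0.1486] tilt deg [ 0.  -0.1]
('scene', 'top') 313.0 centre [0.6585 0.0057 0.1487] tilt deg [-0.1 -0.1]
dist 0.0033 ang 0.2 rows 1 t 18.35 F [-1.1  0.6 -2.7] open 0.0056
[[0.001, 0.0032, 0.0001]] [[-0.2, 0.0, -0.0]]
[ 0.722738   -0.03210547  0.14919862]
```

View pics/y8.png

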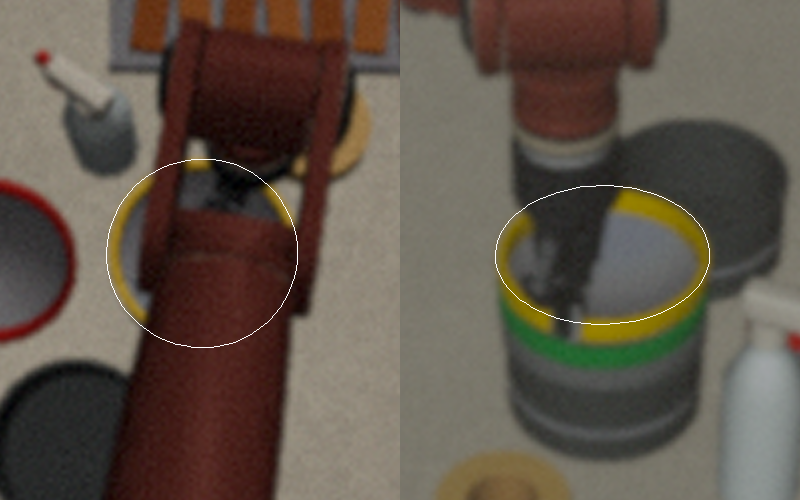

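Concentric with the green band. I lower it the last few millimetres.

Call:
servo_tool(delta_pos=[[0.001, 0.002, 0], [0, 0, 0]], dr=[[0, 0, 0], [0, 0, 0]], grip=[0, 0])

```text
t: 18.6
tool_pos: [0.7225, -0.0331, 0.1475]
tool_rot: [-0.912, 1.58, -1.585]
contact_force: [0.1, 1.0, -1.6]
opening: 0.0059
```

Call:
servo_tool(delta_pos=[[0, 0.002, 0], [0, 0, 0]], dr=[[0, 0, 0], [0, 0, 0]], grip=[0, 0])

```text
t: 18.85
tool_pos: [0.7229, -0.0332, 0.1461]
tool_rot: [-0.911, 1.58, -1.586]
contact_force: [0.5, 0.4, -0.5]
opening: 0.0055
```

Call:
servo_tool(delta_pos=[[0, 0.002, 0], [0, 0, 0]], dr=[[0, 0, 0], [0, 0, 0]], grip=[0, 0])

```text
t: 19.1
tool_pos: [0.7232, -0.0332, 0.1449]
tool_rot: [-0.91, 1.579, -1.586]
contact_force: [-0.3, 0.1, -0.5]
opening: 0.0058
```

Call:
servo_tool(delta_pos=[[0, 0.002, 0], [0, 0, 0]], dr=[[0, 0, 0], [0, 0, 0]], grip=[0, 0])

```text
t: 19.35
tool_pos: [0.7237, -0.0331, 0.1442]
tool_rot: [-0.909, 1.578, -1.586]
contact_force: [-0.9, 0.1, 0.9]
opening: 0.0055
```

Call:
servo_tool(delta_pos=[[0, 0, -0.001], [0, 0, 0], [0, 0, 0]], dr=[[0, 0, 0], [0, 0, 0], [0, 0, 0]], grip=[0.1, 0.25, 0.3], grip_force=20)

```text
t: 19.73
tool_pos: [0.7228, -0.0327, 0.1437]
tool_rot: [-0.909, 1.578, -1.586]
contact_force: [0.5, 0.6, -0.5]
opening: 0.0257
```

Call:
servo_tool(delta_pos=[[0, -0.02, 0], [0, -0.04, 0], [0, -0.05, 0], [0, -0.04, 0]], dr=[[0, 0, 0], [0, 0, 0], [0, 0, 0], [0, 0, 0]], grip=[0.3, 0.4, 0.5, 0.5], grip_force=80)

```text
t: 20.23
tool_pos: [0.7199, -0.0323, 0.2962]
tool_rot: [-0.915, 1.584, -1.584]
contact_force: [0.7, -0.1, -0.0]
opening: 0.0427
```

```bash
python3 look.py y9; python3 - <<'E'
from h import *
P_,Rt,h,z=grasp("red",1,back=.1);print(P_)
p,r,o=cur()
plan([.60,.20,.30],Rt,vmax=.05,wmax=9.5)
E
```

```text
[0.66129168 0.19949453 0.18468786]
dist 0.2627 ang 47.8 rows 6 t 20.32 F [-0.4 -0.3  1.5] open 0.043
[[-0.023, 0.0, -0.037], [-0.027, -0.003, -0.035], [-0.03, -0.005, -0.031], [-0.033, -0.007, -0.028], [-0.036, -0.008, -0.024]] [[5.6, -5.4, 1.7], [5.5, -5.5, 1.7], [5.6, -5.4, 1.7], [5.6, -5.4, 1.7], [5.5, -5.4, 1.7]]
[[-0.038, -0.009, -0.019]] [[5.6, -5.5, 1.7]]
```

View pics/y9.png

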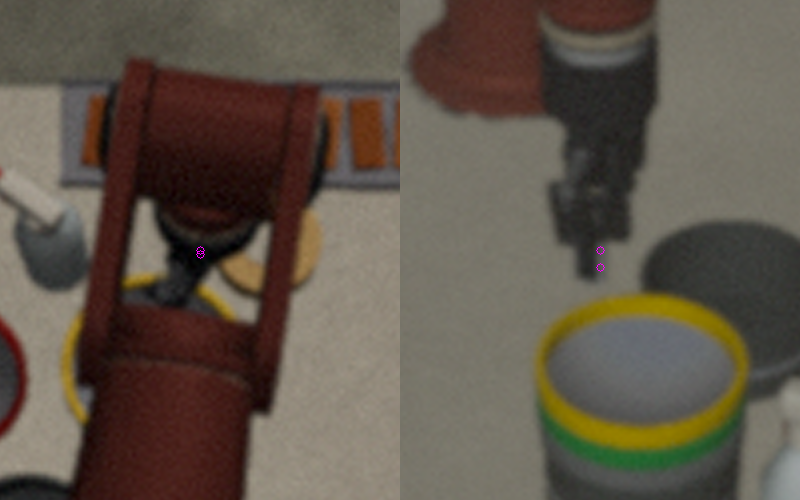

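Call:
servo_tool(delta_pos=[[-0.023, 0, -0.037], [-0.027, -0.003, -0.035], [-0.03, -0.005, -0.031], [-0.033, -0.007, -0.028], [-0.036, -0.008, -0.024]], dr=[[5.6, -5.4, 1.7], [5.6, -5.4, 1.7], [5.6, -5.4, 1.7], [5.6, -5.4, 1.7], [5.6, -5.4, 1.7]], grip=[0.5, 0.5, 0.5, 0.5, 0.5])

```text
t: 20.95
tool_pos: [0.6195, 0.1632, 0.3018]
tool_rot: [-0.782, 0.833, -1.427]
contact_force: [-0.5, 1.4, -0.4]
opening: 0.0425
```

```bash
python3 - <<'E'
from h import *
P_,Rt,h,z=grasp("red",1,back=.08);print(P_)
plan(P_,Rt,vmax=.045,wmax=9.5)
E
```

```text
[0.6727399  0.20022538 0.16830482]
dist 0.1484 ang 6.8 rows 4 t 20.95 F [-0.5  1.4 -0.4] open 0.0425
[[-0.009, 0.036, -0.006], [-0.009, 0.035, -0.006], [-0.008, 0.035, -0.007], [-0.009, 0.036, -0.007]] [[1.1, -1.2, 0.4], [1.0, -1.3, 0.4], [1.1, -1.2, 0.5], [1.1, -1.3, 0.4]]
```

Call:
servo_tool(delta_pos=[[-0.009, 0.036, -0.006], [-0.009, 0.035, -0.006], [-0.008, 0.035, -0.007], [-0.009, 0.035, -0.007], [0, 0, 0]], dr=[[1.1, -1.2, 0.4], [1.1, -1.2, 0.4], [1.1, -1.2, 0.4], [1.1, -1.2, 0.4], [0, 0, 0]], grip=[0.5, 0.5, 0.5, 0.5, 0.5])

```text
t: 21.58
tool_pos: [0.6704, 0.2057, 0.1693]
tool_rot: [-0.76, 0.709, -1.377]
contact_force: [-0.1, -0.2, -0.2]
opening: 0.0428
```

```bash
python3 - <<'E'
from h import *
P_,Rt,h,z=grasp("red",1,back=.03);print(P_)
plan(P_,Rt,vmax=.045,wmax=9.5)
E
python3 rechk.py red r1
```

```text
[0.70136046 0.20205252 0.12734722]
dist 0.0523 ang 0.6 rows 2 t 21.57 F [-0.1 -0.2 -0.2] open 0.0428
[[0.003, 0.026, 0.0], [0.003, 0.026, 0.001]] [[-0.3, 0.1, -0.1], [-0.2, 0.2, -0.1]]
```

View pics/r1.png

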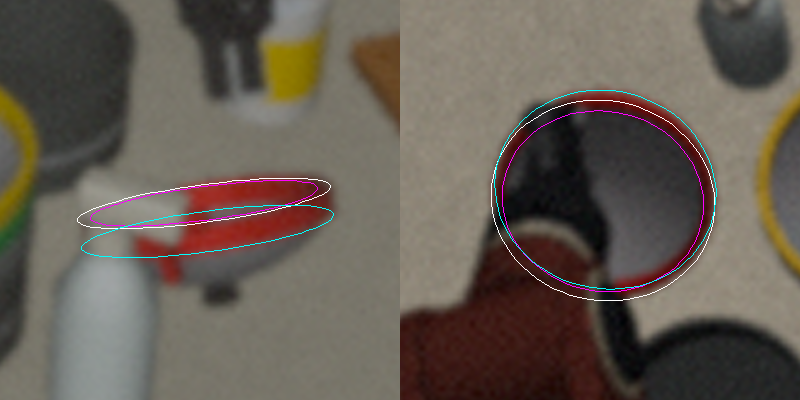

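Call:
servo_tool(delta_pos=[[0.003, 0.018, -0.001], [0.002, 0.017, -0.001], [0.001, 0.015, -0.001], [0, 0, 0]], dr=[[-0.2, 0.1, 0], [-0.2, 0.1, 0], [-0.2, 0.1, 0], [0, 0, 0]], grip=[0.5, 0.5, 0.5, 0.5])

```text
t: 22.18
tool_pos: [0.7046, 0.2017, 0.1407]
tool_rot: [-0.747, 0.709, -1.382]
contact_force: [-0.3, 0.8, -0.1]
opening: 0.0427
```

```bash
python3 - <<'E'
from h import *
P_,Rt,h,z=grasp("red",1);print(P_)
plan(P_,Rt,vmax=.015,wmax=9.5)
E
python3 look.py r2
```

```text
[0.71853279 0.2031488  0.10277266]
dist 0.0405 ang 1.1 rows 3 t 22.18 F [-0.3  0.8 -0.1] open 0.0427
[[-0.0, 0.013, -0.004], [-0.0, 0.013, -0.003], [-0.0, 0.013, -0.004]] [[-0.4, -0.1, -0.1], [-0.3, -0.0, -0.1], [-0.4, -0.1, -0.1]]
```

View pics/r2.png

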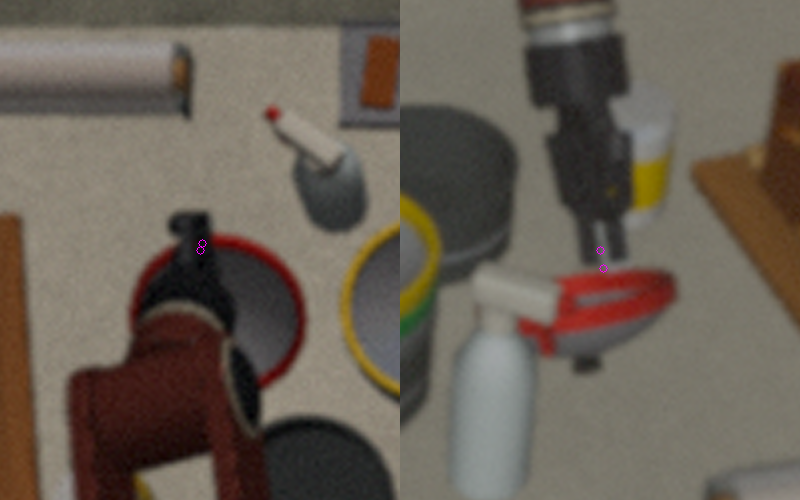

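Call:
servo_tool(delta_pos=[[0, 0.012, -0.007], [0, 0.012, -0.005], [0, 0, 0]], dr=[[-0.4, 0, 0], [-0.4, 0, 0], [0, 0, 0]], grip=[0.5, 0.5, 0.5])

```text
t: 22.65
tool_pos: [0.7091, 0.2028, 0.1143]
tool_rot: [-0.757, 0.719, -1.378]
contact_force: [-1.0, 1.4, -0.7]
opening: 0.0426
```

```bash
python3 - <<'E'
from h import *
P_,Rt,h,z=grasp("red",1);print(P_)
plan(P_,Rt,vmax=.015,wmax=9.5)
E
```

```text
[0.71853279 0.2031488  0.10277266]
dist 0.0149 ang 0.5 rows 1 t 22.65 F [-1.   1.4 -0.7] open 0.0426
[[0.0003, 0.0148, 0.001]] [[-0.3, -0.2, -0.4]]
```

Call:
servo_tool(delta_pos=[[0, 0.008, 0], [0, 0.005, 0], [0, 0, 0]], dr=[[-0.2, 0, -0.2], [0, 0, 0], [0, 0, 0]], grip=[0.5, 0.5, 0.5])

```text
t: 23.02
tool_pos: [0.7173, 0.2035, 0.1028]
tool_rot: [-0.761, 0.72, -1.38]
contact_force: [0.8, -0.1, -0.2]
opening: 0.043
```

```bash
python3 - <<'E'
from h import *
P_,Rt,h,z=grasp("red",1);print(P_)
plan(P_,Rt,vmax=.015,wmax=9.5)
E
python3 look.py r3
```

```text
[0.71853279 0.2031488  0.10277266]
dist 0.0013 ang 0.3 rows 1 t 23.02 F [ 0.8 -0.1 -0.2] open 0.043
[[0.0004, 0.0008, 0.001]] [[-0.1, -0.2, -0.1]]
```

View pics/r3.png

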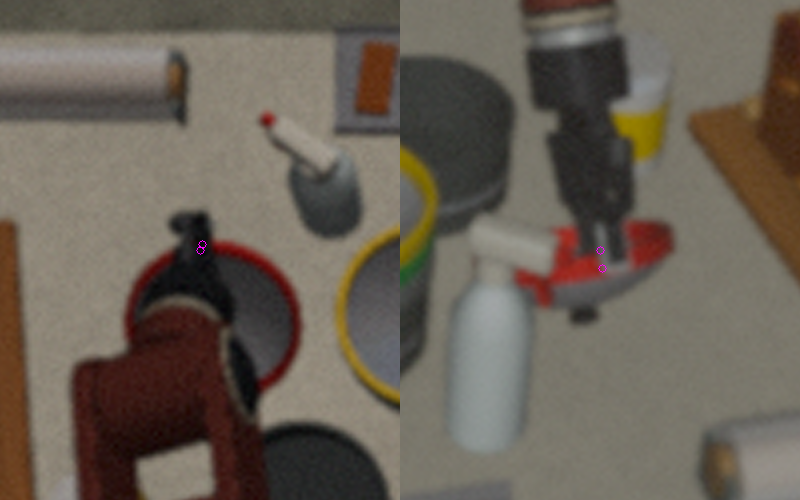

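Call:
servo_tool(delta_pos=[[0, 0, 0.001], [0, 0, 0], [0, 0, 0], [0, 0, 0]], dr=[[0, 0, 0], [0, 0, 0], [0, 0, 0], [0, 0, 0]], grip=[0, 0, 0, 0], grip_force=80)

```text
t: 23.62
tool_pos: [0.7181, 0.2036, 0.1047]
tool_rot: [-0.76, 0.72, -1.38]
contact_force: [0.0, 0.5, -0.6]
opening: 0.0054
```

Call:
servo_tool(delta_pos=[[0, -0.014, 0.007], [0, -0.014, 0.007], [0, -0.014, 0.007], [0, 0, 0]], dr=[[0, 0, 0], [0, 0, 0], [0, 0, 0], [0, 0, 0]], grip=[0, 0, 0, 0])

```text
t: 24.12
tool_pos: [0.71, 0.2029, 0.154]
tool_rot: [-0.761, 0.72, -1.38]
contact_force: [0.0, 0.3, -2.5]
opening: 0.0052
```

```bash
python3 - <<'E'
from h import *
p,Rt=place(.32,-30,c=(.63,.20));plan(p,Rt,N=7)
E
python3 look.py r4
```

```text
dist 0.1706 ang 48.2 rows 7 t 24.12 F [ 0.   0.3 -2.5] open 0.0052
[[0.006, -0.021, 0.012], [0.005, -0.021, 0.01], [0.005, -0.022, 0.009], [0.005, -0.023, 0.007], [0.005, -0.023, 0.006]] [[-4.9, 4.6, -1.5], [-4.8, 4.7, -1.5], [-4.9, 4.6, -1.5], [-4.8, 4.6, -1.5], [-4.9, 4.7, -1.5]]
[[0.005, -0.023, 0.004], [0.006, -0.024, 0.003]] [[-4.9, 4.6, -1.5], [-4.8, 4.7, -1.5]]
```

View pics/r4.png

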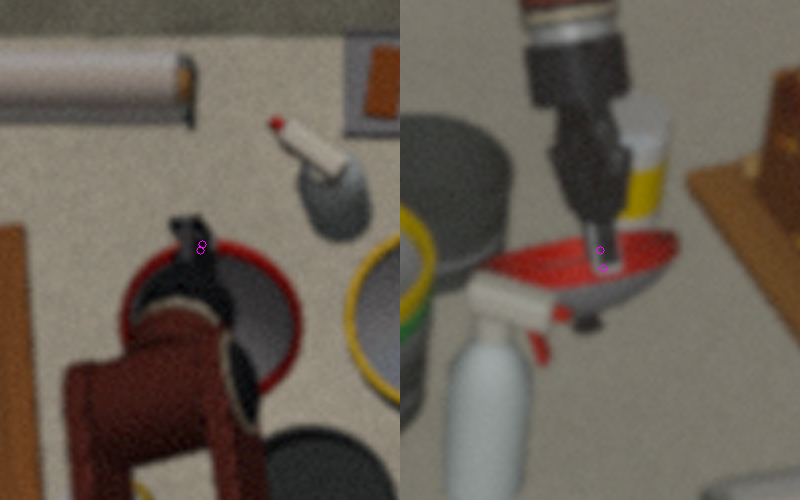

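Call:
servo_tool(delta_pos=[[0.006, -0.021, 0.012], [0.005, -0.021, 0.01], [0.005, -0.022, 0.009], [0.005, -0.023, 0.007], [0.005, -0.023, 0.006]], dr=[[-4.9, 4.6, -1.5], [-4.8, 4.7, -1.5], [-4.9, 4.6, -1.5], [-4.8, 4.6, -1.5], [-4.9, 4.7, -1.5]], grip=[0, 0, 0, 0, 0])

```text
t: 24.85
tool_pos: [0.6946, 0.1725, 0.2609]
tool_rot: [-0.902, 1.36, -1.543]
contact_force: [-0.4, 0.5, -2.7]
opening: 0.0052
```

Call:
servo_tool(delta_pos=[[0.005, -0.023, 0.004], [0.006, -0.024, 0.003]], dr=[[-4.9, 4.6, -1.5], [-4.8, 4.7, -1.5]], grip=[0, 0])

```text
t: 25.1
tool_pos: [0.6921, 0.1605, 0.3079]
tool_rot: [-0.941, 1.622, -1.588]
contact_force: [0.1, -0.7, -3.2]
opening: 0.0054
```

```bash
python3 - <<'E'
from h import *
p,Rt=place(.29,-30,c=(.656,.005));plan(p,Rt,vmax=.045)
E
```

```text
dist 0.1967 ang 2.5 rows 5 t 25.1 F [ 0.1 -0.7 -3.2] open 0.0054
[[0.03, 0.004, 0.025], [0.03, 0.003, 0.025], [0.03, 0.004, 0.025], [0.031, 0.004, 0.025], [0.03, 0.003, 0.025]] [[0.4, -0.2, 0.2], [0.4, -0.2, 0.3], [0.4, -0.2, 0.2], [0.3, -0.2, 0.3], [0.4, -0.2, 0.2]]
```

Call:
servo_tool(delta_pos=[[0.03, 0.003, 0.025], [0.03, 0.003, 0.025], [0.03, 0.003, 0.025], [0.03, 0.003, 0.025], [0.03, 0.003, 0.025]], dr=[[0.4, -0.2, 0.2], [0.4, -0.2, 0.2], [0.4, -0.2, 0.2], [0.4, -0.2, 0.2], [0.4, -0.2, 0.2]], grip=[0, 0, 0, 0, 0])

```text
t: 25.72
tool_pos: [0.727, -0.0361, 0.2905]
tool_rot: [-0.915, 1.575, -1.586]
contact_force: [0.1, -0.7, -2.6]
opening: 0.0057
```

Call:
servo_tool(delta_pos=[[0, 0, 0]], dr=[[0, 0, 0]], grip=[0])

```text
t: 25.85
tool_pos: [0.727, -0.0392, 0.2885]
tool_rot: [-0.914, 1.578, -1.589]
contact_force: [0.3, 0.5, -2.3]
opening: 0.0054
```

```bash
python3 - <<'E'
from h import *
p,Rt=place(.20,-30,c=(.6565,.005));plan(p,Rt,vmax=.025)
E
```

```text
dist 0.0898 ang 0.3 rows 4 t 25.85 F [ 0.3  0.5 -2.3] open 0.0054
[[-0.001, 0.022, -0.002], [-0.001, 0.023, -0.002], [-0.0, 0.022, -0.002], [-0.001, 0.022, -0.001]] [[-0.1, -0.0, 0.0], [-0.0, -0.0, 0.1], [-0.1, -0.0, 0.0], [-0.1, -0.0, 0.1]]
```

Call:
servo_tool(delta_pos=[[-0.001, 0.022, -0.002], [-0.001, 0.022, -0.002], [0, 0.022, -0.002], [-0.001, 0.018, -0.001], [0, 0, 0]], dr=[[0, 0, 0], [0, 0, 0], [0, 0, 0], [0, 0, 0], [0, 0, 0]], grip=[0, 0, 0, 0, 0])

```text
t: 26.48
tool_pos: [0.7199, -0.0287, 0.1927]
tool_rot: [-0.923, 1.582, -1.583]
contact_force: [0.3, -0.6, -2.4]
opening: 0.0052
```

```bash
python3 chk.py red r5; python3 - <<'E'
from h import *
p,Rt=place(.178,-30,c=(.6565,.005));plan(p,Rt,vmax=.01)
E
```

```text
tcp [ 0.7199 -0.0287  0.1927] exp centre [0.654  0.009  0.1929] tooly [-0.005 -0.003 -1.   ]
('scene',) 130.5 centre [0.6584 0.0129 0.1918] tilt deg [ 0.3 -2. ]
('scene', 'top') 1901.6 centre [0.6573 0.0114 0.1917] tilt deg [-0.6 -0.7]
dist 0.0193 ang 0.3 rows 2 t 26.57 F [-0.4 -0.5 -2.3] open 0.0056
[[0.0013, 0.0094, 0.0013], [0.0014, 0.0095, 0.0014]] [[-0.1, 0.1, 0.1], [-0.0, 0.1, 0.1]]
```

View pics/r5.png

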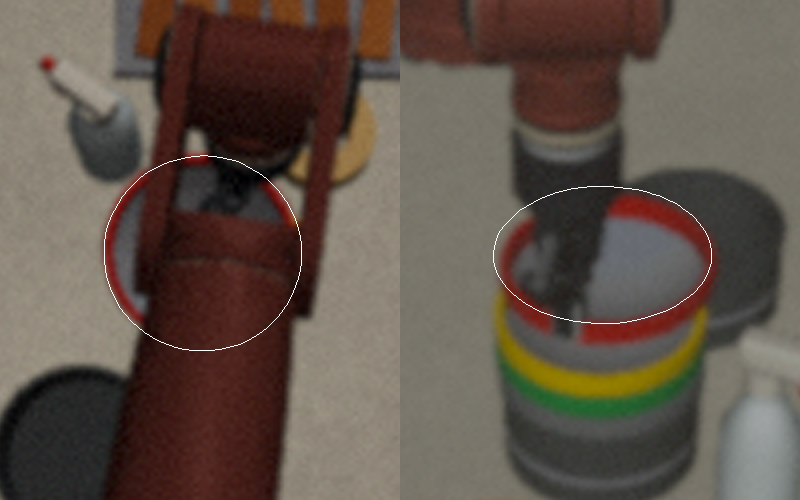

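Call:
servo_tool(delta_pos=[[0.004, 0.004, 0.004], [0, 0, 0]], dr=[[0, 0, 0], [0, 0, 0]], grip=[0, 0])

```text
t: 26.82
tool_pos: [0.7243, -0.0353, 0.1944]
tool_rot: [-0.916, 1.575, -1.587]
contact_force: [0.6, 1.5, -2.8]
opening: 0.0055
```

```bash
python3 chk.py red r6; python3 - <<'E'
from h import *
p,Rt=place(.172,-30,c=(.6565,.003));plan(p,Rt,vmax=.01)
E
```

```text
tcp [ 0.7243 -0.0353  0.1944] exp centre [0.6583 0.0024 0.1939] tooly [ 0.004 -0.005 -1.   ]
('scene',) 133.8 centre [0.6632 0.006  0.1932] tilt deg [ 0.7 -2.3]
('scene', 'top') 1895.6 centre [0.6601 0.0048 0.1911] tilt deg [ 0.5 -1.5]
dist 0.0242 ang 0.5 rows 3 t 26.93 F [ 0.8 -0.8 -2.9] open 0.0055
[[0.0, 0.008, -0.001], [0.001, 0.008, -0.0], [0.0, 0.008, -0.001]] [[-0.1, 0.1, 0.0], [-0.2, 0.0, 0.1], [-0.1, 0.1, -0.0]]
```

View pics/r6.png

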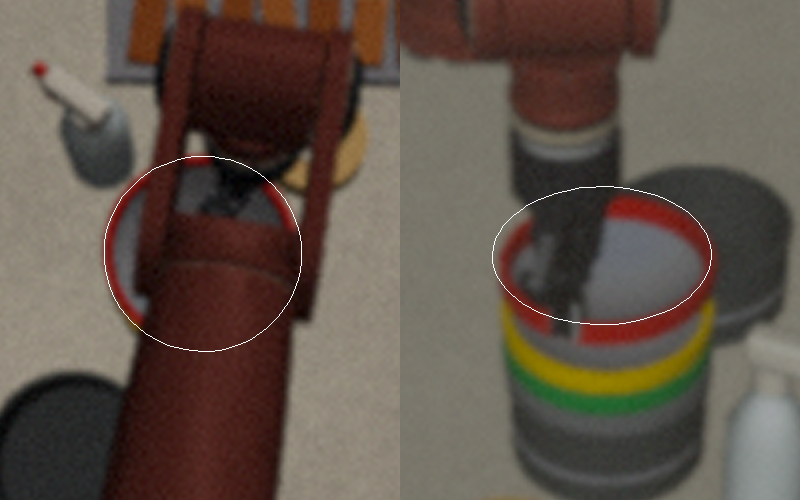

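Call:
servo_tool(delta_pos=[[0, 0.008, -0.001], [0.001, 0.008, 0], [0, 0, 0]], dr=[[-0.1, 0.1, 0], [-0.1, 0, 0.1], [0, 0, 0]], grip=[0, 0, 0])

```text
t: 27.3
tool_pos: [0.7232, -0.0356, 0.1783]
tool_rot: [-0.913, 1.579, -1.584]
contact_force: [0.3, 0.2, -2.6]
opening: 0.0051
```

```bash
python3 chk.py red r7; python3 - <<'E'
from h import *
p,Rt=place(.170,-30,c=(.6555,.0035));plan(p,Rt,vmax=.01)
E
```

```text
tcp [ 0.7232 -0.0356  0.1783] exp centre [0.6573 0.0023 0.1781] tooly [ 0.003 -0.001 -1.   ]
('scene',) 134.6 centre [0.6613 0.0059 0.1761] tilt deg [ 1.3 -2.3]
('scene', 'top') 1860.1 centre [0.6594 0.0047 0.1755] tilt deg [-0.  -1.3]
dist 0.0107 ang 0.3 rows 2 t 27.4 F [ 0.1 -0.2 -3.8] open 0.005
[[0.0001, 0.0052, -0.0013], [0.0002, 0.0052, -0.0014]] [[-0.1, 0.1, -0.0], [-0.2, 0.0, -0.1]]
```

View pics/r7.png

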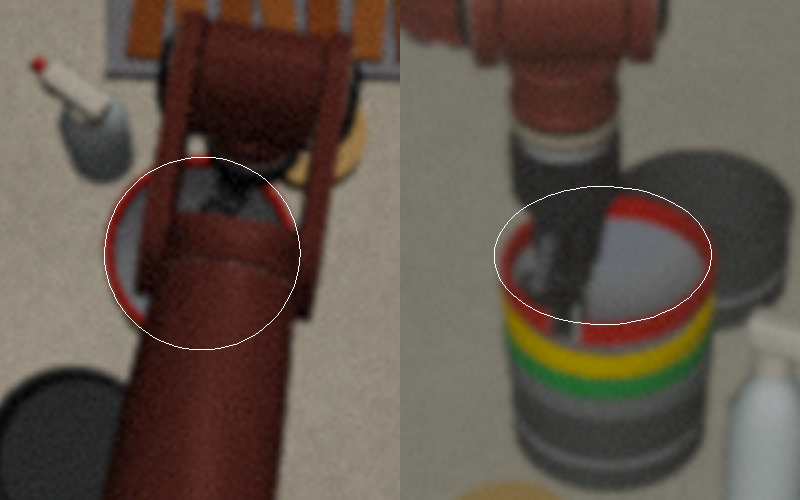

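Call:
servo_tool(delta_pos=[[0, 0.004, -0.002], [0, 0.003, 0], [0, 0, 0]], dr=[[0, 0, 0], [0, 0, 0], [0, 0, 0]], grip=[0, 0, 0])

```text
t: 27.78
tool_pos: [0.7221, -0.0344, 0.1724]
tool_rot: [-0.911, 1.577, -1.585]
contact_force: [-0.8, 0.3, -2.9]
opening: 0.0056
```

Call:
servo_tool(delta_pos=[[0, 0.002, 0], [0, 0, 0]], dr=[[0, 0, 0], [0, 0, 0]], grip=[0, 0])

```text
t: 28.02
tool_pos: [0.7224, -0.0345, 0.1708]
tool_rot: [-0.911, 1.577, -1.585]
contact_force: [-0.2, 0.1, -1.4]
opening: 0.0058
```

Call:
servo_tool(delta_pos=[[0, 0.002, 0], [0, 0, 0]], dr=[[0, 0, 0], [0, 0, 0]], grip=[0, 0])

```text
t: 28.28
tool_pos: [0.7228, -0.0345, 0.1696]
tool_rot: [-0.91, 1.576, -1.586]
contact_force: [0.6, 0.1, -1.0]
opening: 0.0056
```

Call:
servo_tool(delta_pos=[[0, 0.0015, 0], [0, 0, 0]], dr=[[0, 0, 0], [0, 0, 0]], grip=[0, 0])

```text
t: 28.52
tool_pos: [0.7231, -0.0344, 0.1689]
tool_rot: [-0.909, 1.575, -1.586]
contact_force: [0.2, 0.7, 0.3]
opening: 0.0054
```

Call:
servo_tool(delta_pos=[[0, 0.0015, -0.0005], [0, 0, 0]], dr=[[0, 0, 0], [0, 0, 0]], grip=[0, 0])

```text
t: 28.78
tool_pos: [0.7231, -0.0342, 0.1683]
tool_rot: [-0.908, 1.574, -1.586]
contact_force: [-0.1, 1.1, 0.3]
opening: 0.0055
```

Call:
servo_tool(delta_pos=[[0, 0, -0.0005], [0, 0, 0], [0, 0, 0]], dr=[[0, 0, 0], [0, 0, 0], [0, 0, 0]], grip=[0.1, 0.25, 0.3], grip_force=20)

```text
t: 29.15
tool_pos: [0.7226, -0.034, 0.168]
tool_rot: [-0.908, 1.574, -1.586]
contact_force: [-0.6, 0.5, -1.0]
opening: 0.0258
```

Call:
servo_tool(delta_pos=[[0, -0.02, 0], [0, -0.04, 0], [0, -0.05, 0], [0, -0.04, 0]], dr=[[0, 0, 0], [0, 0, 0], [0, 0, 0], [0, 0, 0]], grip=[0.3, 0.3, 0.3, 0.3])

```text
t: 29.65
tool_pos: [0.7195, -0.0335, 0.3208]
tool_rot: [-0.914, 1.58, -1.584]
contact_force: [0.9, -0.8, -0.3]
opening: 0.0257
```

Call:
servo_tool(delta_pos=[[0.05, -0.005, -0.03], [0.05, -0.005, -0.03], [0.05, -0.005, -0.03], [0.05, 0, -0.03], [0.03, 0, -0.03]], dr=[[0, 0, 0], [0, 0, 0], [0, 0, 0], [0, 0, 0], [0, 0, 0]], grip=[0.3, 0.3, 0.3, 0.3, 0.3])

```text
t: 30.28
tool_pos: [0.4725, -0.1615, 0.349]
tool_rot: [-0.901, 1.558, -1.593]
contact_force: [0.5, 0.2, 0.3]
opening: 0.0254
```

```bash
python3 - <<'E'
from h import *
print(cur()[0])
out=[]
for n in("top","scene"):
    im=cv2.resize(ctrl.get_image(n)[:,:,::-1],None,fx=5,fy=5,interpolation=cv2.INTER_CUBIC)
    q=proj(n,[.657,.005,.12])[0]*5
    for z in(.102,.124,.146,.168):
        cv2.polylines(im,[((proj(n,ring(.08,z)+[.657,.005,0])+.5)*5).astype(int)],True,(255,255,255),1)
    x0=int(q[0]-200);y0=int(q[1]-250);out.append(im[y0:y0+500,x0:x0+400])
cv2.imwrite("pics/f1.png",np.hstack(out))
cv2.imwrite("pics/f1s.png",ctrl.get_image("scene")[:,:,::-1])
E
```

```text
[ 0.47251175 -0.16147888  0.34898972]
```

View pics/f1.png

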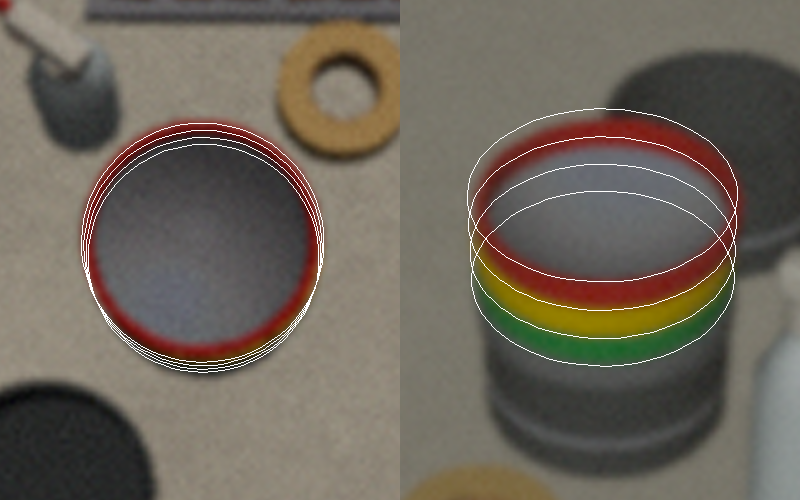

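View pics/f1s.png

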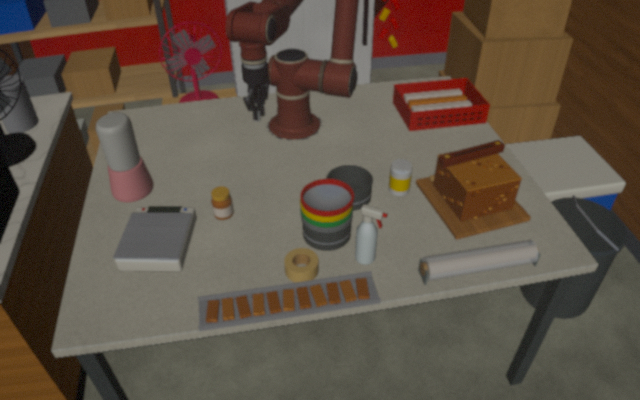

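```bash
cat > fin.py <<'E'
from h import *
C={};acc={}
for n in("scene","top"):
    a=np.mean([ctrl.get_image(n).astype(float) for _ in range(4)],0);acc[n]=a
def band(n,T):
    d=lambda X:cv2.fillConvexPoly(np.zeros((1600,2560),np.uint8),cv2.convexHull(((proj(n,T(X))+.5)*4).astype(np.float32)).astype(np.int32),1)
    o=d(np.vstack([ring(.08,0),ring(.08,-.018)]));i=d(ring(.072,0))&d(ring(.072,-.018))
    return o,(o&~i&1)
rs=lambda m:cv2.resize(m.astype(np.float32),(640,400),interpolation=cv2.INTER_AREA)
def cm(n,l):
    r,g,b=acc[n].transpose(2,0,1);s=r+g+b+20
    c={"red":(r-np.maximum(g,b))/s,"green":(g-np.maximum(r,b))/s,"yellow":(np.minimum(r,g)-b)/s}[l]
    if l=="yellow": c=c*(g>.75*r)
    e=np.array([.657,.005,.146]);roi=cv2.dilate((sil(n,np.vstack([ring(.08,.03),ring(.08,-.05)])+e)>0).astype(np.uint8),np.ones((5,5)))>0
    return ((c>{"red":.15,"green":.10,"yellow":.13}[l])&roi).astype(np.float32)
prev=[]
for l,z in(("red",.168),("yellow",.146),("green",.124)):
    M=cm("scene",l);Mt=cm("top",l)
    def cost(v):
        Rt=R.from_rotvec([v[3],v[4],0]);t=0
        for n,mm in(("scene",M),)+((("top",Mt),) if l=="red" else ()):
            o,b=band(n,lambda X:Rt.apply(X)+v[:3])
            for pv in prev:
                po,_=band(n,lambda X:R.from_rotvec([pv[3],pv[4],0]).apply(X)+pv[:3]);b=b&~po&1
            t+=abs(rs(b)-mm).sum()
        return t
    s=np.array([.658,.006,z,0,0]);best=None
    for k in(1,-1):
        r=minimize(cost,s,method="Nelder-Mead",options=dict(initial_simplex=np.vstack([s,s+k*np.diag([.005,.005,.005,.05,.05])]),xatol=2e-4,fatol=.2,maxfev=500))
        if best is None or r.fun<best.fun:best=r
    print(l,best.fun.round(1),M.sum(),best.x[:3].round(4),np.degrees(best.x[3:]).round(1));prev.append(best.x)
im=cv2.resize(acc["scene"][150:255,290:365,::-1].astype(np.uint8),None,fx=6,fy=6,interpolation=cv2.INTER_CUBIC);cv2.imwrite("pics/f2.png",im)
E
python3 fin.py
```

```text
red 217.9 676.0 [0.6599 0.0067 0.1652] [-0.3 -0.5]
yellow 36.4 298.0 [0.6548 0.0073 0.1396] [0.2 0.9]
green 36.0 217.0 [0.6513 0.0071 0.1224] [0.7 6.5]
```

View pics/f2.png

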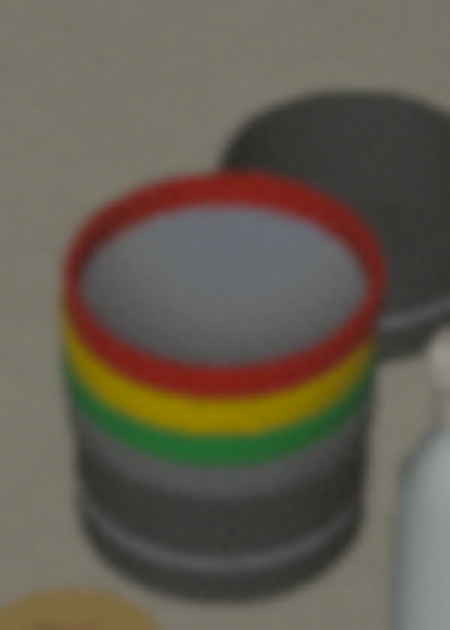

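```bash
python3 - <<'E'
from h import *
a=np.mean([ctrl.get_image("scene").astype(float) for _ in range(6)],0)
r,g,b=a.transpose(2,0,1);s=r+g+b+20
red=(r-np.maximum(g,b))/s;gr=(g-np.maximum(r,b))/s;ye=(np.minimum(r,g)-b)/s
hue=(r-g)/s  # red high, yellow ~0, green neg
# predicted front bottom edges for level lids
cx,cy=.659,.0065
def pred(z,u):
    q=proj("scene",ring(.08,z)[np.argsort(a_:=np.linspace(0,1,72))]+[cx,cy,0]) if 0 else proj("scene",np.c_[.08*np.cos(t:=np.linspace(-np.pi/2,np.pi/2,400)),.08*np.sin(t),0*t+z]+[cx,cy,0])
    i=np.argsort(q[:,0]);return np.interp(u,q[i,0],q[i,1])
def cross(v,y0,th):
    for y in range(y0,y0+14):
        if v[y]>th>=v[y+1]: return y+(v[y]-th)/(v[y]-v[y+1])
for u in(306,310,315,320,325,330,335,340,345,349):
    p=[pred(z-.018,u) for z in(.168,.146,.124)]
    h=hue[:,u];y0=int(p[0])-5
    e1=cross(h,y0,.13); m=(r-b)/s; e2=cross(h,int(p[1])-4,-.03) ; e3=cross(gr[:,u],int(p[2])-3,.06)
    print(u,np.round(p,1),[None if e is None else round(e-q,1) for e,q in zip((e1,e2,e3),p)])
E
```

```text
306 [210.1 215.5 220.8] [np.float64(0.5), np.float64(0.2), np.float64(0.6)]
310 [212.5 218.  223.4] [np.float64(0.7), np.float64(0.2), np.float64(0.6)]
315 [214.4 220.  225.5] [np.float64(0.7), np.float64(0.2), np.float64(0.5)]
320 [215.5 221.1 226.6] [np.float64(0.8), np.float64(0.2), np.float64(0.6)]
325 [216.  221.6 227.1] [np.float64(0.9), np.float64(0.2), np.float64(0.7)]
330 [215.8 221.4 226.9] [np.float64(1.0), np.float64(0.3), np.float64(0.6)]
335 [215.  220.6 226.1] [np.float64(0.9), np.float64(0.3), np.float64(0.6)]
340 [213.5 219.1 224.5] [np.float64(1.0), np.float64(0.1), np.float64(0.4)]
345 [211.  216.5 221.9] [np.float64(1.0), np.float64(0.1), np.float64(0.6)]
349 [207.7 213.1 218.4] [np.float64(1.0), np.float64(-0.2), np.float64(-0.2)]
```

```bash
python3 - <<'E'
from h import *
from itertools import product
S={}
for n in("scene","top"):
    a=np.mean([ctrl.get_image(n).astype(float) for _ in range(6)],0);r,g,b=a.transpose(2,0,1);S[n]=cv2.resize(((r-np.maximum(g,b))/(r+g+b+20)).astype(np.float32),None,fx=4,fy=4,interpolation=cv2.INTER_CUBIC)
def edges(n,T):
    # outer silhouette of red band along radial directions: half level crossing
    c=proj(n,T)[0];ex=[]
    for th in np.linspace(0,2*np.pi,72,endpoint=False):
        d=np.array([np.cos(th),np.sin(th)]);rr=np.arange(5,45,.125)
        p=((c+.5)+rr[:,None]*d)*4-.5
        v=cv2.remap(S[n],p[:,0].astype(np.float32)[None],p[:,1].astype(np.float32)[None],cv2.INTER_LINEAR)[0]
        k=np.argmax(v)
        if v[k]<.15: continue
        j=np.nonzero(v[:k]<v[k]/2)[0];o=np.nonzero(v[k:]<v[k]/2)[0]
        ex.append((th,rr[j[-1]] if len(j) else np.nan,rr[k+o[0]] if len(o) else np.nan))
    return c,np.array(ex)
E={n:edges(n,[.659,.006,.16]) for n in S}
def model(n,c,th,v):
    Rt=R.from_rotvec([v[3],v[4],0]);t=np.linspace(0,2*np.pi,360)
    def hullr(X):
        h=cv2.convexHull((proj(n,X)-c).astype(np.float32))[:,0].astype(float);h=np.vstack([h,h[:1]])
        pts=np.vstack([h[i]+(h[i+1]-h[i])*np.linspace(0,1,6,endpoint=False)[:,None] for i in range(len(h)-1)])
        a=np.arctan2(pts[:,1],pts[:,0])%(2*np.pi);r=np.hypot(*pts.T);i=np.argsort(a);return np.interp(th,a[i],r[i],period=2*np.pi)
    mk=lambda rr,z:Rt.apply(np.c_[rr*np.cos(t),rr*np.sin(t),0*t+z])+v[:3]
    return np.minimum(hullr(mk(.072,0)),hullr(mk(.072,-.018))),hullr(np.vstack([mk(.08,0),mk(.08,-.018)]))
from scipy.optimize import least_squares
for ns in(("scene",),("top",),("scene","top")):
    def f(v):
        o=[]
        for n in ns:
            c,e=E[n];mi,mo=model(n,c,e[:,0],v[:5]);
            o+=[e[:,1]-mi-v[5],e[:,2]-mo-v[6]] if n=="scene" else [e[:,1]-mi-v[5],e[:,2]-mo-v[6]]
        o=np.concatenate(o);o=o[~np.isnan(o)];return np.r_[o,(v[2]-.167)/.003]
    q=least_squares(f,[.659,.006,.168,0,0,0,0],loss="soft_l1",f_scale=.3,x_scale=[.01,.01,.01,.1,.1,1,1])
    J=q.jac;sd=np.sqrt(np.diag(np.linalg.inv(J.T@J)))*.3
    print(ns,q.x[:3].round(4),"tilt",np.degrees(q.x[3:5]).round(2),"+-",np.degrees(sd[3:5]).round(2),"bias",q.x[5:].round(2),"rms",np.sqrt(np.mean(q.fun**2)).round(2))
E
```

```text
('scene',) [0.6619 0.0077 0.1669] tilt [ 0.59 -0.42] +- [0.09 0.09] bias [ 0.45 -0.75] rms 0.24
('top',) [0.6598 0.0058 0.1667] tilt [ 0.99 -0.38] +- [0.13 0.11] bias [ 0.07 -0.45] rms 0.21
('scene', 'top') [0.6603 0.0069 0.1658] tilt [ 0.47 -0.04] +- [0.07 0.06] bias [ 0.24 -0.63] rms 0.36
```

```bash
python3 - <<'E'
from h import *
M=np.load("masks.npz");ctrl.get_image("top")
for l in("spray","jar","can","tape","open_tub"):
    q=ctrl.masks_of("top",l)
    if q:
        c=lambda m:np.array(np.nonzero(m)).mean(1)[::-1]
        print(l,c(M["top-"+l]).round(1),c(q[0]["pixels"]).round(1))
print(ctrl.get_obs()["t"]);print(ctrl.finish_job())
E
```

```text
spray [291.3 165. ] [290.8 164.8]
can [235.6 247.9] [235.7 247.9]
tape [346.8 167. ] [290.9 164.8]
open_tub [285.9 247.3] [286.2 247.3]
32.025
the job is handed in; nothing more can be done
None
```

I stacked the green, yellow and red lids, in that order, upside down on the grey lid. Each was gripped by the high edge of its rim, levelled, lowered 1–2 mm at a time until the wrist force showed it resting, and then released. I handed the job in at about 32 s of the 69 s allowed.

**Last checks that agreed:**
- **Position:** the three bands are concentric. In the camera they sit within about 1 pixel (2–3 mm) of where a level stack with 22 mm spacing should appear.
- **Level:** the red top lid is tilted no more than 1°, which is about the limit of the camera calibration.
- **Bystanders:** the spray, can and open tub are within 0.5 px of where they started.

**Checks that failed or disagreed:**
- **Green tilt fit:** the colour fit for the green lid gave a 6.5° tilt. Little of its band shows under the stack, so that fit is poorly constrained, and the band-edge check showed no such tilt.
- **Tape and jar:** in the final check the network reported the spray's position as the tape and missed the jar. I judged both of those by eye in the last scene picture, and they look unmoved.
- **First approach to yellow:** the tool drifted 24 mm to one side, so I backed off and realigned. The yellow lid had not moved.

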